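Free the reagent bay's transport cover and load the reagents

TASK

With the screwdriver, turn the three slotted fasteners of the reagent bay a quarter turn anticlockwise (never turn them with your fingers), then lift the freed cover off and lay it flat on the middle of the black mat. Stand every reagent bottle on the bench fully down in the well of its own colour and twist its cap anticlockwise as far as it goes. Put the screwdriver back upright in its stand once it has done its work, and leave the other things on the bench where they are.

Things in the scene. Friction and masses are not known exactly. Their poses are not given: they have to be found in the camera images.
- cover: Smoked see-through cover, plate 76 x 216 x 6 mm, 0.25 kg, lying over the bay's three wells on its deck (60 mm above the bench) between 5 mm ribs, long side along the bay's y. Black handle block on its middle, 14 mm (x) x 70 mm (y), its top 48 mm above the plate's underside. Origin: centre of the underside. The fasteners' orange tabs hold it down until turned.
- driver: Screwdriver upright in its stand, 0.12 kg. Origin: blade tip, z up along the shaft, x along the blade's width. Blade 18 mm wide (x), 4 mm thick (y), 14 mm high; round shaft 10 mm; round black guard 40 mm across from z = 45 to 50; red square handle 24 x 24 mm (faces along x and y) from z = 50 to 105.
- stand: Fixed blue block 64 x 64 x 50 mm with a square 27 mm hole through its middle; the screwdriver's blade and shaft hang in the hole, the guard rests on its top (driver origin 5 mm above the bench). Origin: centre of its underside.
- mat: Fixed black rubber mat, 130 (x) x 260 (y) x 3 mm, where the cover is to be laid. Origin: centre of its underside.
- fastener_left_slot (a point): Slotted fastener at the bay's +y end: centre of its slot's floor, 8 mm above the deck; z up, x along the slot. Brass head 26 x 25 mm, its top 17 mm above the deck; slot 6.5 mm wide, 26 mm long, open at both ends, 9 mm deep. Locked, the slot runs 45 degrees clockwise of the bay's x axis (from above) and the orange tab lies over the cover's edge; unlocked, 45 anticlockwise of it.
- fastener_left (a joint): Its turn in rad, anticlockwise from above: 0 locked (may start up to 0.2), 1.57 unlocked and against its stop. Stays where it is left; friction about 0.05 N m. The blade has about 8 degrees of play in the slot, so the driver must turn a little further than the fastener.
- fastener_right_slot (a point): Slotted fastener at the bay's -y end: centre of its slot's floor, 8 mm above the deck; z up, x along the slot. Brass head 26 x 25 mm, its top 17 mm above the deck; slot 6.5 mm wide, 26 mm long, open at both ends, 9 mm deep. Locked, the slot runs 45 degrees clockwise of the bay's x axis (from above) and the orange tab lies over the cover's edge; unlocked, 45 anticlockwise of it.
- fastener_right (a joint): Its turn in rad, anticlockwise from above: 0 locked (may start up to 0.2), 1.57 unlocked and against its stop. Stays where it is left; friction about 0.05 N m. The blade has about 8 degrees of play in the slot, so the driver must turn a little further than the fastener.
- fastener_near_slot (a point): Slotted fastener at mid of the bay's near (-x) side: centre of its slot's floor, 8 mm above the deck; z up, x along the slot. Brass head 26 x 25 mm, its top 17 mm above the deck; slot 6.5 mm wide, 26 mm long, open at both ends, 9 mm deep. Locked, the slot runs 45 degrees clockwise of the bay's x axis (from above) and the orange tab lies over the cover's edge; unlocked, 45 anticlockwise of it.
- fastener_near (a joint): Its turn in rad, anticlockwise from above: 0 locked (may start up to 0.2), 1.57 unlocked and against its stop. Stays where it is left; friction about 0.05 N m. The blade has about 8 degrees of play in the slot, so the driver must turn a little further than the fastener.
- bottle_red: Square bottle, red band and cap, 0.12 to 0.24 kg, on the bench (may be absent). Body 48 x 48 x 58 mm, origin: centre of underside, z up; any quarter turn fits. Captive cap on the bottle's axis: disc 38 mm across, z = 62 to 70; on it a finger bar 34 mm long, 10 mm thick, z = 70 to 90, by which it can be carried. Closed, the bar runs 45 degrees clockwise of the bottle's x axis (from above).
- cap_red (a joint): Turn of the red cap on its bottle in rad, anticlockwise from above: 0 closed (may start up to 0.15), 1.4 fully open (stop). Stays where it is left; friction about 0.05 N m. On the open bench the bottle may turn with it; in its well it turns no more than about 8 degrees.
- well_red (a point): Centre of the floor of the red well (at the +y end of the row; wells 72 mm apart): square, 54 mm wide, 48 mm deep, floor 12 mm above the bench; marked by a red strip on the deck beyond it. Axes as the bay's: a white fixed block 150 x 320 x 60 mm, x away from the robot, y left, turned up to 7 degrees; its centre lies 20 mm nearer than the row of wells.
- bottle_yellow: Square bottle, yellow band and cap, 0.12 to 0.24 kg, on the bench (may be absent). Body 48 x 48 x 58 mm, origin: centre of underside, z up; any quarter turn fits. Captive cap on the bottle's axis: disc 38 mm across, z = 62 to 70; on it a finger bar 34 mm long, 10 mm thick, z = 70 to 90, by which it can be carried. Closed, the bar runs 45 degrees clockwise of the bottle's x axis (from above).
- cap_yellow (a joint): Turn of the yellow cap on its bottle in rad, anticlockwise from above: 0 closed (may start up to 0.15), 1.4 fully open (stop). Stays where it is left; friction about 0.05 N m. On the open bench the bottle may turn with it; in its well it turns no more than about 8 degrees.
- well_yellow (a point): Centre of the floor of the yellow well (at the middle of the row; wells 72 mm apart): square, 54 mm wide, 48 mm deep, floor 12 mm above the bench; marked by a yellow strip on the deck beyond it. Axes as the bay's: a white fixed block 150 x 320 x 60 mm, x away from the robot, y left, turned up to 7 degrees; its centre lies 20 mm nearer than the row of wells.
- bottle_blue: Square bottle, blue band and cap, 0.12 to 0.24 kg, on the bench (may be absent). Body 48 x 48 x 58 mm, origin: centre of underside, z up; any quarter turn fits. Captive cap on the bottle's axis: disc 38 mm across, z = 62 to 70; on it a finger bar 34 mm long, 10 mm thick, z = 70 to 90, by which it can be carried. Closed, the bar runs 45 degrees clockwise of the bottle's x axis (from above).
- cap_blue (a joint): Turn of the blue cap on its bottle in rad, anticlockwise from above: 0 closed (may start up to 0.15), 1.4 fully open (stop). Stays where it is left; friction about 0.05 N m. On the open bench the bottle may turn with it; in its well it turns no more than about 8 degrees.
- well_blue (a point): Centre of the floor of the blue well (at the -y end of the row; wells 72 mm apart): square, 54 mm wide, 48 mm deep, floor 12 mm above the bench; marked by a blue strip on the deck beyond it. Axes as the bay's: a white fixed block 150 x 320 x 60 mm, x away from the robot, y left, turned up to 7 degrees; its centre lies 20 mm nearer than the row of wells.
- tube_rack: Bystander, to be left where it is: white tube rack with red-capped tubes, about 60 x 120 x 93 mm. Origin: centre of its underside.
- pipette: Bystander, to be left where it is: lying pipette, 230 mm long. Origin: centre of its underside.
- beaker: Bystander, to be left where it is: glass beaker, 68 mm wide, 75 mm high. Origin: centre of its underside.
- wash_jar: Bystander, to be left where it is: clear jar, 60 mm wide, 90 mm high. Origin: centre of its underside.
- timer: Bystander, to be left where it is: grey timer, 60 x 60 x 20 mm. Origin: centre of its underside.
Things that resemble listed ones, but are neither listed nor needed, are in the scene too. Leave any green look-alike of the cover alone.

How it is judged (in metres and radians):
On the way, in this order (a step that is already met when the one before it is completed fails the run):
1. all three fasteners turned to unlocked (value of joint each of fastener_left, fastener_right, fastener_near above 1.2 rad), for 0.2 s.
2. the cover lies flat on the mat (horizontal distance between cover and mat below 0.06 m and z of cover in the frame of mat below 0.012 m and angle between cover's own z axis and vertical below 0.1 rad and linear speed of cover below 0.03 m/s), for 0.2 s.
3. every bottle stands in its well with its cap open (horizontal distance between bottle_red and well_red below 0.01 m and z of bottle_red in the frame of well_red below 0.006 m and angle between each of bottle_red, bottle_yellow, bottle_blue's own z axis and vertical below 0.12 rad and value of joint each of cap_red, cap_yellow, cap_blue above 1.1 rad and horizontal distance between bottle_yellow and well_yellow below 0.01 m and z of bottle_yellow in the frame of well_yellow below 0.006 m and horizontal distance between bottle_blue and well_blue below 0.01 m and z of bottle_blue in the frame of well_blue below 0.006 m), for 0.2 s.
At the end, for the whole second after the job is handed in: Fasteners past 1.2 rad; cover flat, centre within 60 mm of the mat's; each bottle present upright in its colour's well, within 10 mm of its centre and 6 mm of its floor, cap past 1.1 rad; screwdriver upright in the stand, within 15 mm of its centre, 10 mm of full depth; all at rest (all of step 1 and all of step 3 and horizontal distance between cover and mat below 0.06 m and z of cover in the frame of mat below 0.012 m and angle between cover's own z axis and vertical below 0.1 rad and horizontal distance between driver and stand below 0.015 m and z of driver in the frame of stand below 0.015 m and angle between driver's own z axis and vertical below 0.15 rad and linear speed of each of cover, driver, bottle_red, bottle_yellow, bottle_blue below 0.02 m/s); the robot touches nothing.
It fails at once if a finger pushes on a fastener (they are turned with the screwdriver) (contact force between the fingers and fastener_left above 3 N or contact force between the fingers and fastener_right above 3 N or contact force between the fingers and fastener_near above 3 N).
It fails at once if a bystander is disturbed (moved over 40 mm) (distance of any of tube_rack, pipette, beaker, wash_jar, timer from where it was at the start of the episode above 0.04 m).
Of bottle_red, bottle_yellow, bottle_blue only 2 to 3 are there at a start; the rules pass over those that are not, and their reading is None.
At some moment in a run one of bottle_red, bottle_yellow, bottle_blue may be knocked a few centimetres aside while the robot is not near it.
It also fails if it takes over 210 s, if anything falls off the work surface, if the arm or the gripper's body presses on something with over 40 N, if the wrist force passes 120 N, or if a joint passes its speed limit or range.

ROBOT

A 6-joint arm with a two-finger parallel gripper is mounted at the origin on the work surface. World frame = base frame: x ahead of the robot, y to its left, z up, the work surface at z = 0. Lengths are in mm, angles in rad, forces in N, time in s.
With the tool pointing down it reaches from about 350 to 875 mm from the base axis. Payload 4.2 kg.
Tool frame: the origin (TCP) lies between the finger pads; the fingertips stand 11 mm ahead of it and the grasp point (between the pads) lies 8 mm behind it; z points along the fingers, y is the direction in which the jaws open and shut (so a half turn about z gives the same grasp; the last joint's range is limited). The gripper opens to 85 mm and grips with 20 to 120 N. Pads are 22 mm wide; open, the fingers measure 114 mm over their backs; the gripper's body (76 mm by 85 mm) begins 54 mm behind the grasp point. The pads swing forward as they close: fully open they stand 13 mm farther back than shut.
Start: joints at [1.484, 0.385, 0.008, 0, -1.194, -0.259], TCP at [211.811, 587.993, 242.312] pointing down, gripper open.
Joint ranges: [-3.14, 3.14], [-1.21, 2.06], [-1.07, 1.41], [-3.16, 2.05], [-2.99, -0.16], [-3.1, 3.1]. Speed limits (rad/s): [2.79, 2.79, 3.14, 3.14, 3.14, 3.14].

INTERFACE

Orientations are given as a unit quaternion [x, y, z, w].
In Python, from bench import * gives the robot as it stands.
- The arm moves only by the tool servo_tool, never from a script. Its argument "rows" is a list of rows, each a list of 7 numbers: the opening, from 0 (shut) to 1 (fully open), then the shift along the tool's x, y, z in cm, then the turn, a rotation vector about the tool's x, y, z in degrees. A call has 1 to 12 rows; each row shifts and turns the commanded pose from where the row before left it, along the tool's axes as they then stand; what a row does not reach is not made up. A row lasts 1/10 s, in which the tool goes at most 50 mm and 8.59 degrees, less where a joint would pass 70% of its speed; a pose out of reach is approached as far as the arm can. A call is refused whole if a number of a shift passes 5 or a number of a turn 8.59, either way. A call with a gripper value outside its range is refused whole. The fingers move at their own pace and stop on an object; the grip force is fixed at half the most. Time passes only in rows, so rows that do not move let the fingers close. It gives the time, the measured TCP pose, the force and the opening at its end, in the units of the state.
- read_state(): the state, without advancing time (a new reading comes with each control period).
- get_image(name): name is "scene" or "top" or "wrist"; returns a dict with "image" (480x640x3 uint8, red, green, blue), "mtx" (3x3 intrinsics, pixels), "extrinsics" (4x4, takes a point from camera to world coordinates). Camera axes: x right, y up, looking along -z (the intrinsics and any distortion apply to the point x, -y, -z); pixel columns grow to the right and rows downward; lengths in mm; the calibration is good to about 2 mm. A picture is of the moment at which its call begins. There is no depth.
- job_done(): hands the job in, once; it reports no verdict.
The state is a dict: "clock": time; "joints": joint angles; "joint_vel": joint speeds; "joint_efforts": joint torques, N m; "position": TCP position; "ee_rot": TCP orientation; "contact_force": force on the tool from outside, world axes, zero at the start; "wrist_torque": the same for the moment, N m; "gripper_width": finger opening in mm.
Only numpy, scipy, OpenCV 4.12 (cv2) and the standard library are available. Lean on these libraries where they do the work, as an engineer would, in place of code of your own. Each camera call takes 0.05 s, during which the arm holds its last target. There are 200 camera calls.

## Working session

There is one attempt and no reset: what is moved stays moved. The work goes in short steps, Python scripts to look and compute and a tool call to move; the robot and the scene stay as the last step left them, time stands still between calls to the robot, and variables do not carry over. Pictures are saved under pics/ and viewed, about 12 in all and at most 16, crops included, and the job is handed in when it is done.

Besides the shell and the picture viewer there is one more tool, called after "Emit:" by a JSON object that holds its "method" and its "body". servo_tool: Moves the arm, as the interface text tells. Its arguments: {"type":"object","properties":{"rows":{"type":"array","items":{"type":"array","items":{"type":"number"}}}},"required":["rows"]}

```bash
ls; mkdir -p pics
cat > h.py <<'E'
from bench import *
import numpy as np, cv2
from scipy.spatial.transform import Rotation as R
def grab(n,f=None):
    d=get_image(n)
    if f: cv2.imwrite('pics/'+f,cv2.cvtColor(d['image'],cv2.COLOR_RGB2BGR))
    return d
def ray(d,u,v,z):
    K=np.array(d['mtx']);E=np.array(d['extrinsics'])
    p=np.linalg.inv(K)@[u,v,1]; r=E[:3,:3]@[p[0],-p[1],-p[2]]; o=E[:3,3]
    return (o+r*(z-o[2])/r[2])
def proj(d,P):
    K=np.array(d['mtx']);E=np.array(d['extrinsics'])
    c=E[:3,:3].T@(np.array(P)-E[:3,3]); q=K@[c[0],-c[1],-c[2]]; return q[:2]/q[2]
E
python3 - <<'E'
from h import *
for n in('top','scene'):
    d=grab(n,n+'0.png');print(d['mtx'],d['extrinsics'],[k for k in d])
print(read_state())
E
```

```text
pics
[[567.41002609   0.         313.96464308]
 [  0.         567.41002609 241.19157025]
 [  0.           0.           1.        ]] [[-1.59342254e-03  9.97330902e-01 -7.29968070e-02  2.91663637e+02]
 [-9.99948385e-01 -2.32157138e-03 -9.89131736e-03  3.21230520e+01]
 [-1.00343838e-02  7.29772782e-02  9.97283123e-01  1.60429517e+03]
 [ 0.00000000e+00  0.00000000e+00  0.00000000e+00  1.00000000e+00]] ['image', 'mtx', 'extrinsics']
[[454.95651966   0.         311.88047428]
 [  0.         454.95651966 235.81778191]
 [  0.           0.           1.        ]] [[-8.43808523e-01 -3.06955727e-01  4.40187866e-01  9.01535200e+02]
 [ 5.36376486e-01 -5.08324207e-01  6.73726031e-01  8.10198584e+02]
 [ 1.69540841e-02  8.04602189e-01  5.93572133e-01  7.48334385e+02]
 [ 0.00000000e+00  0.00000000e+00  0.00000000e+00  1.00000000e+00]] ['image', 'mtx', 'extrinsics']
{'clock': 0.1, 'joints': array([ 1.48358133e+00,  3.85518088e-01,  6.78704319e-03, -4.14087211e-04,
       -1.19400304e+00, -2.58620202e-01]), 'joint_vel': array([-0.00023435, -0.00172944,  0.00357304,  0.00295082, -0.00059496,
       -0.0006823 ]), 'joint_efforts': array([-3.75528344e-06, -3.93322349e+01,  1.88927221e+01,  4.19783235e+00,
       -2.61026958e-03,  5.95421952e-06]), 'position': array([211.67227778, 587.54908434, 241.32046291]), 'ee_rot': array([ 9.85073343e-01, -1.72132310e-01, -1.08805167e-04,  9.81797355e-04]), 'contact_force': array([ 0.10010704,  0.01575034, -0.33822163]), 'wrist_torque': array([ 0.01311489,  0.01158763, -0.01349559]), 'gripper_width': 84.82812992319495}
```

View pics/top0.png

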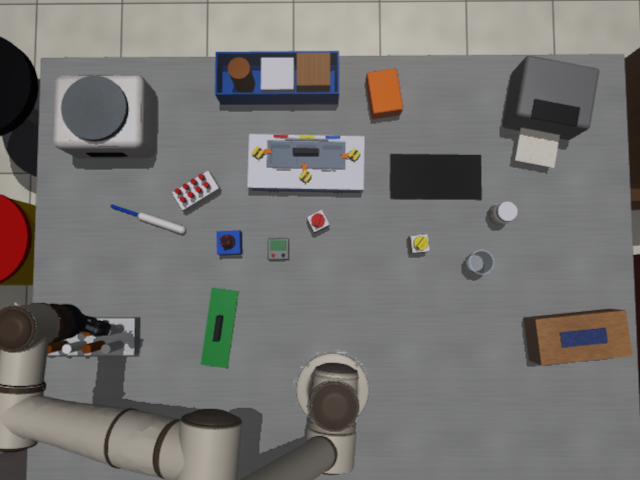

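View pics/scene0.png

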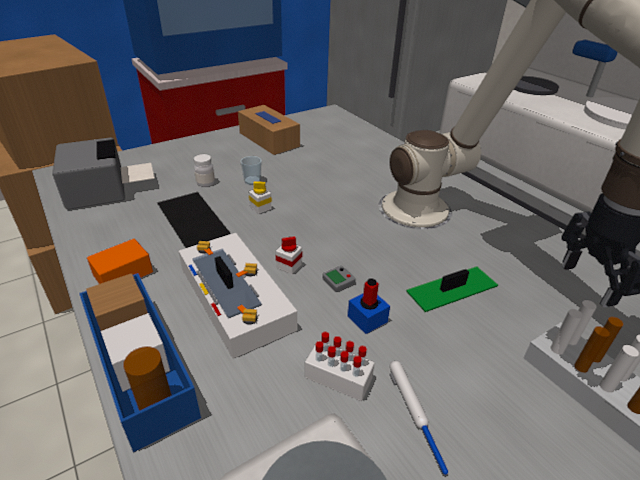

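The top view shows the bay at (306,162), stand and driver (229,243), mat (436,177), red bottle (318,221) and yellow bottle (420,243). The green look-alike is at (220,328), and there is no blue bottle. Next I measure by masks.

```bash
cat > m.py <<'E'
from h import *
d=grab('top'); im=d['image']; hsv=cv2.cvtColor(im,cv2.COLOR_RGB2HSV)
def blobs(name,lo,hi,z,roi,amin=15):
    m=cv2.inRange(hsv,lo,hi); k=np.zeros_like(m); x0,y0,x1,y1=roi; k[y0:y1,x0:x1]=m[y0:y1,x0:x1]
    cs,_=cv2.findContours(k,cv2.RETR_EXTERNAL,cv2.CHAIN_APPROX_NONE)
    for c in cs:
        if cv2.contourArea(c)<amin: continue
        (u,v),s,a=cv2.minAreaRect(c); b=cv2.boxPoints(((u,v),s,a))
        P=ray(d,u,v,z); B=np.array([ray(d,*q,z)[:2] for q in b]); e=[B[1]-B[0],B[2]-B[1]]
        L=[np.linalg.norm(x) for x in e]; l=e[int(np.argmax(L))]
        print(name,(round(u),round(v)),P[:2].round(1),'sz',np.round(L,1),'longang',np.degrees(np.arctan2(l[1],l[0])).round(1))
blobs('stand',(105,120,80),(125,255,255),50,(190,220,260,270))
blobs('drv',(0,120,60),(10,255,255),110,(190,220,260,270),4)
blobs('bay',(0,0,170),(180,60,255),60,(230,110,380,210),300)
blobs('mat',(0,0,0),(180,255,35),3,(380,140,500,210),300)
blobs('redcap',(0,120,60),(8,255,255),70,(300,205,340,240),4)
blobs('redbody',(0,0,150),(180,255,255),58,(300,205,340,240),30)
blobs('yelcap',(22,120,60),(32,255,255),70,(400,225,440,260),4)
blobs('yelbody',(0,0,190),(180,255,255),58,(400,225,440,260),30)
blobs('tabs',(5,120,60),(32,255,255),77,(240,130,370,195),4)
blobs('handle',(0,0,0),(180,255,45),108,(280,135,330,170),10)
big=cv2.resize(im[120:270,190:450],None,fx=3,fy=3,interpolation=cv2.INTER_CUBIC)
cv2.imwrite('pics/top1.png',big[:,:,::-1])
E
python3 m.py
```

```text
stand (228, 242) [403.7 282.6] sz [63.5 66.2] longang -179.5
bay (306, 161) [625.7  70. ] sz [148.4 319.4] longang -91.4
mat (443, 176) [ 592.7 -319.7] sz [210.8 123.7] longang -90.2
redcap (318, 220) [461.7  37.6] sz [29.9 32.8] longang 179.8
redbody (318, 220) [462.2  36.6] sz [45.4 45.6] longang -153.7
yelcap (420, 243) [ 399.3 -240.1] sz [35.  34.6] longang -14.8
tabs (306, 173) [590.8  69.8] sz [46.2 26.9] longang -9.4
tabs (351, 156) [637.5 -53.3] sz [47.1 27.4] longang -65.5
tabs (261, 153) [646.6 191.7] sz [27.8 48.2] longang -99.8
tabs (306, 136) [692.1  67.2] sz [35.6  5.6] longang -90.2
handle (306, 154) [635.1  69.2] sz [61.5  5.4] longang -90.2
```

View pics/top1.png

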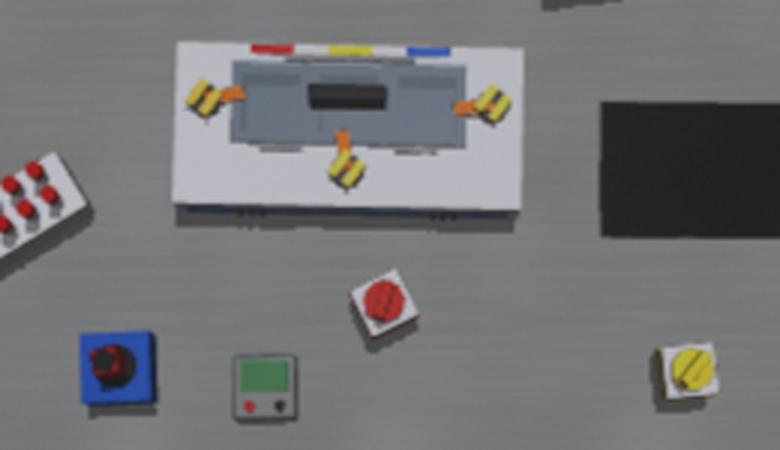

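```bash
cat >> h.py <<'E'
def pose():
    s=read_state(); r=R.from_quat(s['ee_rot']); return s,np.array(s['position']),r
def plan(x,y,z,psi):
    s,p,r=pose(); M=r.as_matrix(); now=np.degrees(np.arctan2(M[1,0],M[0,0]))
    d=M.T@(np.array([x,y,z])-p)/10
    a=np.radians(psi); T=np.array([[np.cos(a),np.sin(a),0],[np.sin(a),-np.cos(a),0],[0,0,-1]])
    w=np.degrees((r.inv()*R.from_matrix(T)).as_rotvec())
    d2=T.T@(np.array([x,y,z])-p)/10
    print('clk',round(s['clock'],1),'pos',p.round(1),'psi',now.round(2),'F',np.round(s['contact_force'],1),'w',round(s['gripper_width'],1),'q6',np.degrees(s['joints'][5]).round(0))
    print('shift cm',d.round(2),'then turn deg',w.round(2),'| if turned first, shift',d2.round(2), 'rows',np.ceil(max(abs(d)/5)),np.ceil(max(abs(w))/8.59))
E
python3 -c "
from h import *
plan(403,283,230,0)"
```

```text
clk 0.1 pos [211.7 587.6 241.5] psi -19.82 F [-0.1  0.1  0.5] w 85.5 q6 -15.0
shift cm [28.32 22.17  1.19] then turn deg [ 1.000e-01  1.000e-02 -1.982e+01] | if turned first, shift [19.13 30.46  1.15] rows 6.0 3.0
```

Emit:
{"method": "servo_tool", "body": {"rows": [[1,3.54,2.77,0.15,0,0,0],[1,3.54,2.77,0.15,0,0,0],[1,3.54,2.77,0.15,0,0,0],[1,3.54,2.77,0.15,0,0,0],[1,3.54,2.77,0.15,0,0,0],[1,3.54,2.77,0.15,0,0,0],[1,3.54,2.77,0.15,0,0,-6.6],[1,3.54,2.77,0.15,0,0,-6.6],[1,0,0,0,0,0,-6.6],[1,0,0,0,0,0,0]]}}

```text
clock: 1.15
position: [407.9, 285.3, 230.1]
ee_rot: [1.0, -0.002, -0.0, 0.0]
contact_force: [0.6, -0.4, 0.2]
gripper_width: 85.3
```

```bash
python3 -c "
from h import *
plan(403,283,230,0)
d=grab('wrist','w0.png');print(d['mtx'],d['extrinsics'])"
```

```text
clk 1.1 pos [407.9 285.3 230.1] psi -0.18 F [ 0.6 -0.4  0.2] w 85.3 q6 36.0
shift cm [-0.49  0.23  0.01] then turn deg [ 0.02  0.02 -0.18] | if turned first, shift [-0.49  0.23  0.01] rows 1.0 1.0
[[408.90541931   0.         313.24563326]
 [  0.         408.90541931 237.70430169]
 [  0.           0.           1.        ]] [[-3.07985186e-03  9.53239725e-01  3.02199504e-01  4.86197350e+02]
 [-9.99992468e-01 -3.64964249e-03  1.32083455e-03  2.84160457e+02]
 [ 2.36199212e-03 -3.02193160e-01  9.53243786e-01  3.62102053e+02]
 [ 0.00000000e+00  0.00000000e+00  0.00000000e+00  1.00000000e+00]]
```

View pics/w0.png

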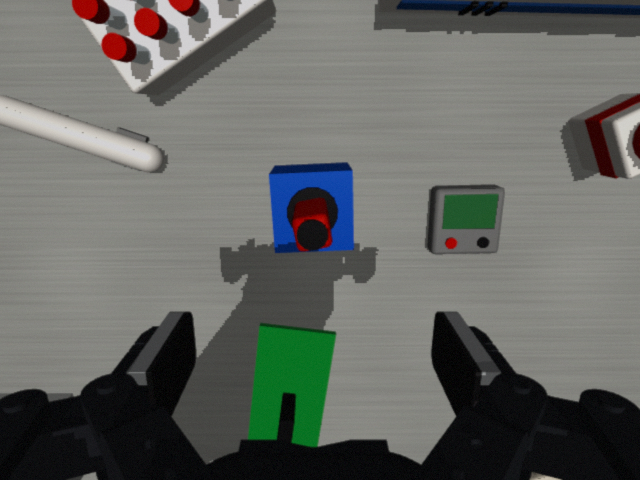

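The wrist image shows the guard at (312,211) and the black disc on the driver's handle top at (312,234). The stand top is at (312,213), and the stand looks about 2° turned.

Run:
```python
from h import *
d=grab('wrist');im=d['image'];h=cv2.cvtColor(im,cv2.COLOR_RGB2HSV)
print(ray(d,312,234,110),ray(d,312,211,55))
m=cv2.inRange(h,(105,120,110),(125,255,255))
c=max(cv2.findContours(m[150:270,240:370],0,1)[0],key=cv2.contourArea)
r=cv2.minAreaRect(c.astype(np.float32)+np.float32([240,150]));b=cv2.boxPoints(r);print(b,[ray(d,*q,50).round(1)[:2] for q in b], ray(d,*r[0],50))
cv2.imwrite('pics/w1.png',cv2.resize(im[150:260,255:365],None,fx=5,fy=5,interpolation=cv2.INTER_CUBIC)[:,:,::-1])
```

```text
[408.41303723 285.42760814 110.        ] [410.10528685 285.45865068  55.        ]
[[269.76828 171.8923 ]
 [352.98605 169.51465]
 [355.26993 249.4494 ]
 [272.05215 251.82706]] [array([439.6, 317.5]), array([441.2, 254.1]), array([376.8, 250.6]), array([375., 318.])] [409.13661307 285.05934967  50.        ]
```

View pics/w1.png

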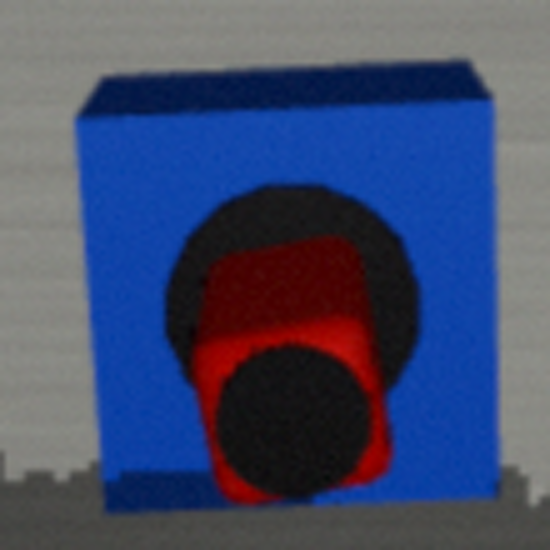

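Emit:
{"method": "servo_tool", "body": {"rows": [[1,0.1,0,2,0,0,-4.6],[1,0,0,4,0,0,-4.6],[1,0,0,4,0,0,0],[1,0,0,3.5,0,0,0],[1,0,0,2.1,0,0,0],[1,0,0,0,0,0,0]]}}

```text
clock: 1.85
position: [406.3, 285.7, 71.4]
ee_rot: [0.997, 0.08, -0.003, 0.003]
contact_force: [-0.3, -0.1, 0.6]
gripper_width: 85.4
```

Emit:
{"method": "servo_tool", "body": {"rows": [[0,0,0,0,0,0,0],[0,0,0,0,0,0,0],[0,0,0,0,0,0,0],[0,0,0,0,0,0,0],[0,0,0,0,0,0,0],[0,0,0,0,0,0,0],[0,0,0,0,0,0,0],[0,0,0,0,0,0,0]]}}

```text
clock: 2.65
position: [408.9, 287.1, 75.5]
ee_rot: [0.997, 0.08, 0.001, -0.001]
contact_force: [-1.4, 0.2, 6.0]
gripper_width: 23.6
```

```bash
python3 -c "
from h import *
plan(409,285,74,9)"
```

```text
clk 2.6 pos [408.9 287.1  75.5] psi 9.2 F [-1.4  0.2  6. ] w 23.6 q6 45.0
shift cm [-0.02  0.21  0.15] then turn deg [-0.07 -0.1   0.2 ] | if turned first, shift [-0.02  0.21  0.15] rows 1.0 1.0
```

Emit:
{"method": "servo_tool", "body": {"rows": [[0,0,0,-2,0,0,0],[0,0,0,-4,0,0,0],[0,0,0,-4,0,0,0],[0,0,0,-4,0,0,0],[0,0,0,-2,0,0,4.6],[0,0,0,0,0,0,4.6],[0,1.5,4.5,0,0,0,0],[0,1.5,4.5,0,0,0,0],[0,1.5,4.5,0,0,0,0],[0,1.5,4.5,0,0,0,0],[0,1,3.7,0,0,0,0],[0,0,0,0,0,0,0]]}}

```text
clock: 3.85
position: [478.2, 65.8, 233.7]
ee_rot: [1.0, -0.003, -0.001, 0.0]
contact_force: [-0.4, -0.3, -1.2]
gripper_width: 23.5
```

Run:
```python
from h import *
plan(480,70,230,0)
d=grab('wrist','w2.png')
```

```text
clk 3.9 pos [478.2  65.8 233.7] psi -0.37 F [-0.4 -0.3 -1.2] w 23.5 q6 62.0
shift cm [ 0.18 -0.42  0.37] then turn deg [ 0.04  0.09 -0.37] | if turned first, shift [ 0.18 -0.42  0.37] rows 1.0 1.0
```

View pics/w2.png

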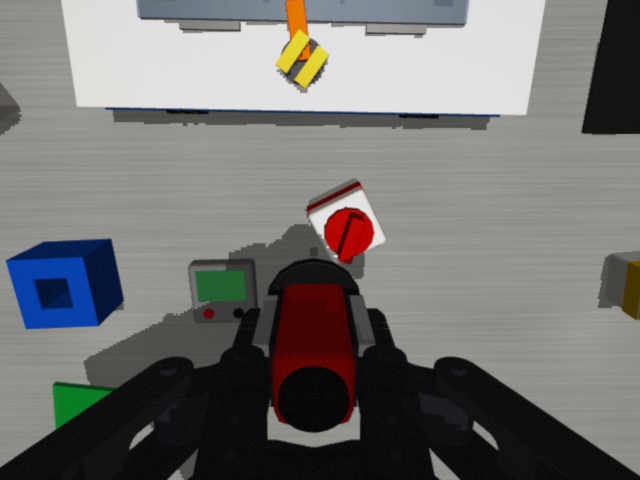

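The near fastener is at (302,60), and the driver is held square. I move forward 90 mm to see all three fasteners.

Emit:
{"method": "servo_tool", "body": {"rows": [[0,4.5,0,0,0,0,0],[0,4.5,-0.4,0,0,0,0],[0,0,0,0,0,0,0],[0,0,0,0,0,0,0]]}}

```text
clock: 4.3
position: [568.1, 74.4, 232.7]
ee_rot: [1.0, 0.0, -0.002, 0.0]
contact_force: [-1.6, 0.1, -1.4]
gripper_width: 23.4
```

```bash
cat > f.py <<'E'
from h import *
d=grab('wrist','w3.png');im=d['image'];h=cv2.cvtColor(im,cv2.COLOR_RGB2HSV)
m=cv2.inRange(h,(24,120,60),(34,255,255)); 
m=cv2.morphologyEx(m,cv2.MORPH_OPEN,np.ones((3,3)))
cs=[c for c in cv2.findContours(m,0,1)[0] if cv2.contourArea(c)>60]
for c in cs:
    (u,v),s,a=cv2.minAreaRect(c);b=cv2.boxPoints(((u,v),s,a));B=np.array([ray(d,*q,77)[:2] for q in b]);e=[B[1]-B[0],B[2]-B[1]];l=max(e,key=np.linalg.norm)
    print((round(u),round(v)),ray(d,u,v,77)[:2].round(1),[np.linalg.norm(x).round(1) for x in e],(np.degrees(np.arctan2(l[1],l[0]))%180).round(1))
w=cv2.inRange(h,(0,0,170),(180,50,255));
E
python3 f.py; python3 -c "
from h import *
plan(560,70,230,0)"
```

```text
(320, 24) [696.5  68.3] [np.float64(7.7), np.float64(37.2)] 88.7
clk 4.3 pos [567.4  74.2 233.3] psi 0.03 F [-1.   0.1 -0.7] w 23.5 q6 66.0
shift cm [-0.74  0.42  0.34] then turn deg [0.02 0.14 0.03] | if turned first, shift [-0.74  0.42  0.33] rows 1.0 1.0
```

View pics/w3.png

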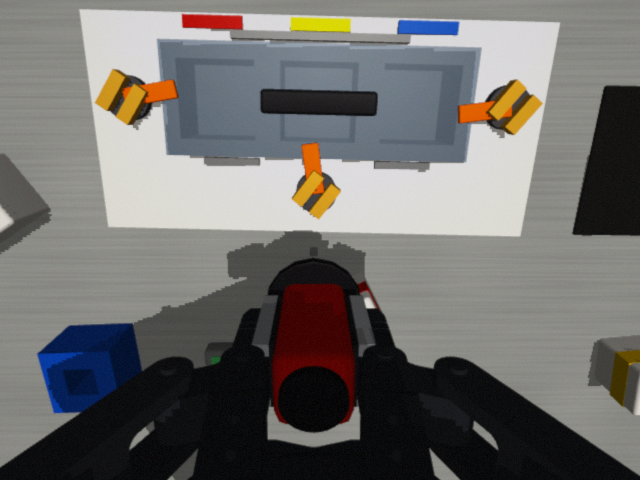

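The fasteners are at left (122,97), right (516,107) and near (316,194), with the slots visible. I take precise centres and angles from the brass bars.

```bash
cat > f.py <<'E'
from h import *
d=grab('wrist');im=d['image'];h=cv2.cvtColor(im,cv2.COLOR_RGB2HSV)
print(h[88,112],h[92,160])
m=cv2.inRange(h,(17,120,60),(26,255,255))
m=cv2.morphologyEx(m,cv2.MORPH_OPEN,np.ones((3,3)))
C={}
for n,(x,y) in dict(left=(122,97),right=(516,107),near=(316,194)).items():
    k=np.zeros_like(m);k[max(0,y-35):y+35,x-35:x+35]=m[max(0,y-35):y+35,x-35:x+35]
    cs=[c for c in cv2.findContours(k,0,1)[0] if cv2.contourArea(c)>40]
    mid=[];ang=[]
    for c in cs:
        r=cv2.minAreaRect(c);b=cv2.boxPoints(r);B=np.array([ray(d,*q,77)[:2] for q in b]);e=[B[1]-B[0],B[2]-B[1]];l=max(e,key=np.linalg.norm)
        mid.append(B.mean(0));ang.append((np.degrees(np.arctan2(l[1],l[0]))+90)%180-90);print(n,B.mean(0).round(1),[np.linalg.norm(x).round(1) for x in e],ang[-1].round(1))
    C[n]=np.mean(mid,0);print(n,len(cs),C[n].round(1),np.mean(ang).round(1))
v=C['left']-C['right'];print('L-R',np.linalg.norm(v),'yaw',np.degrees(np.arctan2(-v[0],v[1])),'mid',(C['left']+C['right'])/2)
w=cv2.inRange(h,(0,0,190),(180,40,255));c=max(cv2.findContours(w,0,1)[0],key=cv2.contourArea)
p=cv2.approxPolyDP(cv2.convexHull(c),12,True)[:,0];print([ray(d,*q,60)[:2].round(1).tolist() for q in p])
E
python3 f.py
```

```text
[ 20 223 204] [ 12 255 224]
left [648.6 194. ] [np.float64(26.9), np.float64(11.1)] -36.6
left [657.3 206.1] [np.float64(27.0), np.float64(11.5)] -35.9
left 2 [652.9 200. ] -36.2
right [642.  -67.1] [np.float64(27.7), np.float64(11.8)] -38.1
right [651.5 -55.3] [np.float64(27.1), np.float64(11.8)] -38.8
right 2 [646.8 -61.2] -38.4
near [582.5  64.9] [np.float64(26.4), np.float64(10.1)] -37.5
near [591.9  77. ] [np.float64(26.3), np.float64(10.0)] -37.5
near 2 [587.2  71. ] -37.5
L-R 261.2944394494193 yaw -1.357713757774824 mid [649.85385601  69.42261194]
[[708.1, 227.6], [700.6, -91.6], [551.6, -88.3], [559.0, 230.8]]
```

```bash
python3 -c "
from h import *
plan(587,70.7,185,-37.5)"
```

```text
clk 4.4 pos [567.2  74.1 233.9] psi 0.04 F [-0.4 -0.7 -0.8] w 23.0 q6 66.0
shift cm [1.98 0.34 4.89] then turn deg [3.000e-02 7.000e-02 3.754e+01] | if turned first, shift [ 1.77 -0.94  4.89] rows 1.0 5.0
```

Emit:
{"method": "servo_tool", "body": {"rows": [[0,0,0,0,0,0,7.5],[0,0,0,0,0,0,7.5],[0,0,0,0,0,0,7.5],[0,0,0,0,0,0,7.5],[0,0,0,0,0,0,7.5],[0,0.9,-0.5,2.4,0,0,0],[0,0.9,-0.4,2.4,0,0,0],[0,0,0,0,0,0,0],[0,0,0,0,0,0,0]]}}

```text
clock: 5.3
position: [587.3, 69.8, 187.0]
ee_rot: [0.947, -0.321, 0.0, 0.0]
contact_force: [-0.4, 0.5, -1.7]
gripper_width: 23.3
```

Run:
```python
from h import *
plan(587,70.7,185,-37.5)
d=grab('scene');im=d['image'];u,v=proj(d,[587,70.7,120]).astype(int);print(u,v)
a=im[v-50:v+50,u-60:u+60]
d2=grab('top');u,v=proj(d2,[587,70.7,120]).astype(int)
cv2.imwrite('pics/s1.png',cv2.resize(a,None,fx=6,fy=6,interpolation=cv2.INTER_CUBIC)[:,:,::-1])
```

```text
clk 5.3 pos [587.3  69.8 187. ] psi -37.47 F [-0.4  0.5 -1.7] w 23.3 q6 30.0
shift cm [-0.08 -0.05  0.2 ] then turn deg [ 0.02 -0.01  0.03] | if turned first, shift [-0.08 -0.05  0.2 ] rows 1.0 1.0
247 250
```

View pics/s1.png

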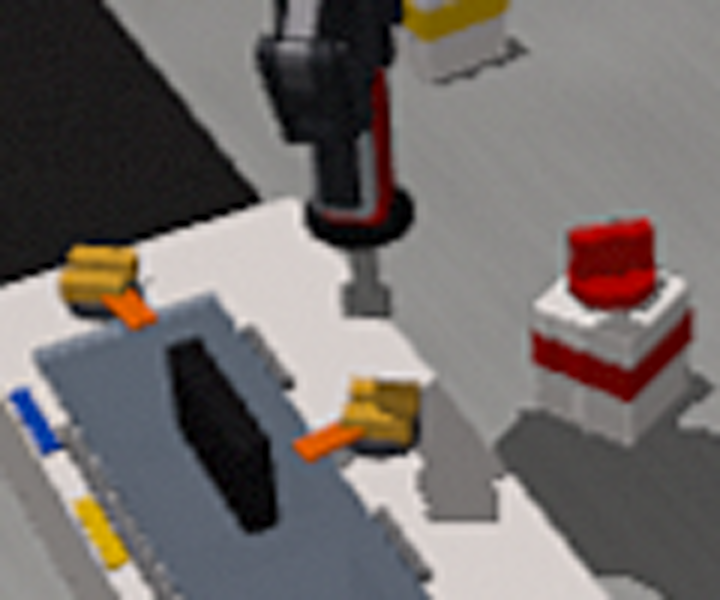

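The blade is seen at full width (50 px against 30 px for the shaft), so it lies along the tool x axis. I lower it into the near slot.

Emit:
{"method": "servo_tool", "body": {"rows": [[0,-0.06,-0.05,2.5,0,0,0],[0,0,0,1.0,0,0,0],[0,0,0,0.4,0,0,0],[0,0,0,0.4,0,0,0],[0,0,0,0.3,0,0,0],[0,0,0,0,0,0,0],[0,0,0,0,0,0,0]]}}

```text
clock: 6.1
position: [588.5, 70.5, 142.3]
ee_rot: [0.947, -0.321, 0.001, -0.0]
contact_force: [-3.0, 0.7, 5.1]
gripper_width: 23.3
```

Run:
```python
from h import *
plan(587,70.7,140,-37.5)
```

```text
clk 6.1 pos [588.5  70.5 142.3] psi -37.48 F [-3.   0.7  5.1] w 23.3 q6 30.0
shift cm [-0.13  0.08  0.23] then turn deg [-0.08 -0.09  0.02] | if turned first, shift [-0.13  0.08  0.23] rows 1.0 1.0
```

Emit:
{"method": "servo_tool", "body": {"rows": [[0,0,0,0.2,0,0,0],[0,0,0,0,0,0,0],[0,0,0,0,0,0,0]]}}

```text
clock: 6.4
position: [588.6, 70.5, 142.1]
ee_rot: [0.947, -0.321, 0.001, -0.0]
contact_force: [-5.5, 0.7, 12.5]
gripper_width: 23.5
```

Emit:
{"method": "servo_tool", "body": {"rows": [[0,0,0,0,0,0,-4],[0,0,0,0,0,0,-6],[0,0,0,0,0,0,-6],[0,0,0,0,0,0,-6],[0,0,0,0,0,0,0]]}}

```text
clock: 6.9
position: [589.5, 70.8, 142.2]
ee_rot: [0.991, -0.134, 0.003, -0.001]
contact_force: [-4.0, 1.4, 11.5]
gripper_width: 23.8
```

Run:
```python
from h import *
plan(587,70.7,140,52); print(read_state()['wrist_torque'])
```

```text
clk 6.9 pos [589.5  70.8 142.2] psi -15.35 F [-4.   1.4 11.5] w 23.8 q6 52.0
shift cm [-0.24  0.08  0.22] then turn deg [ 6.000e-02 -3.200e-01 -6.735e+01] | if turned first, shift [-0.17 -0.19  0.22] rows 1.0 8.0
[ 0.32084348  1.17067416 -0.05316692]
```

Emit:
{"method": "servo_tool", "body": {"rows": [[0,0,0,0,0,0,-7],[0,0,0,0,0,0,-7],[0,0,0,0,0,0,-7],[0,0,0,0,0,0,-7],[0,0,0,0,0,0,-7],[0,0,0,0,0,0,-7],[0,0,0,0,0,0,-7],[0,0,0,0,0,0,-7],[0,0,0,0,0,0,-6],[0,0,0,0,0,0,-4],[0,0,0,0,0,0,0],[0,0,0,0,0,0,0]]}}

```text
clock: 8.1
position: [588.9, 74.0, 142.2]
ee_rot: [0.904, 0.427, 0.004, -0.002]
contact_force: [-8.3, 11.1, 14.4]
gripper_width: 23.2
```

Run:
```python
from h import *
plan(587,70.7,140,52); print(read_state()['wrist_torque'])
```

```text
clk 8.1 pos [588.9  74.  142.2] psi 50.53 F [-8.3 11.1 14.4] w 23.2 q6 118.0
shift cm [-0.38  0.07  0.22] then turn deg [ 0.03 -0.46 -1.47] | if turned first, shift [-0.38  0.06  0.22] rows 1.0 1.0
[ 3.89537583  2.6090572  -0.03232569]
```

Emit:
{"method": "servo_tool", "body": {"rows": [[0,0,0,-1.5,0,0,0],[0,0,0,-4,0,0,0],[0,0,0,-4,0,0,8.5],[0,0,0,0,0,0,8.5],[0,0,0,0,0,0,8.5],[0,0,0,0,0,0,8.5],[0,0,0,0,0,0,8.5],[0,0,0,0,0,0,8],[0,-2,0,0,0,0,0],[0,0,0,0,0,0,0]]}}

```text
clock: 9.1
position: [566.5, 70.3, 233.6]
ee_rot: [1.0, -0.0, -0.0, -0.0]
contact_force: [0.2, 0.2, -1.1]
gripper_width: 23.4
```

```bash
python3 - <<'E'
from h import *
plan(653.5,200.8,187,-36.5)
E
python3 f.py
python3 - <<'E'
from h import *
d=grab('wrist','w4.png')
E
```

```text
clk 9.1 pos [566.5  70.3 233.6] psi -0.0 F [ 0.2  0.2 -1.1] w 23.4 q6 67.0
shift cm [  8.7  -13.05   4.66] then turn deg [-1.00e-02  4.00e-02  3.65e+01] | if turned first, shift [ -0.77 -15.66   4.66] rows 3.0 5.0
[ 19 219 157] [ 12 255 224]
left [648.4 193.7] [np.float64(27.1), np.float64(11.6)] -36.1
left [657.3 206.2] [np.float64(27.7), np.float64(11.6)] -36.1
left 2 [652.8 199.9] -36.1
right [642.1 -67.1] [np.float64(27.4), np.float64(11.9)] -38.5
right [651.5 -55.4] [np.float64(26.8), np.float64(11.7)] -38.8
right 2 [646.8 -61.2] -38.7
near [582.1  76.8] [np.float64(10.1), np.float64(26.0)] 42.3
near [592.3  65.3] [np.float64(10.2), np.float64(26.8)] 40.2
near 2 [587.2  71. ] 41.3
L-R 261.2547438332112 yaw -1.3230866236836938 mid [649.81547005  69.356461  ]
[[708.2, 227.2], [700.6, -91.6], [551.7, -88.2], [559.1, 231.0]]
```

View pics/w4.png

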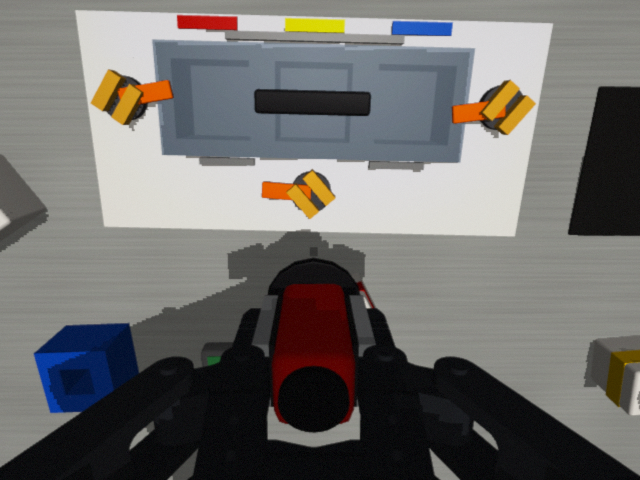

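The near fastener now shows 41° (turn about 1.53 rad, tab swung clear). Next is the left one.

Emit:
{"method": "servo_tool", "body": {"rows": [[0,0,0,0,0,0,7.2],[0,0,0,0,0,0,7.2],[0,0,0,0,0,0,7.2],[0,0,0,0,0,0,7.2],[0,0,0,0,0,0,7.2],[0,-0.2,-3.9,0,0,0,0],[0,-0.2,-3.9,0,0,0,0],[0,-0.2,-3.9,0.6,0,0,0],[0,-0.2,-3.9,4,0,0,0],[0,0,0,0,0,0,0],[0,0,0,0,0,0,0]]}}

```text
clock: 10.3
position: [651.1, 198.3, 189.1]
ee_rot: [0.951, -0.309, -0.001, 0.002]
contact_force: [0.2, -0.3, -0.5]
gripper_width: 23.3
```

Run:
```python
from h import *
plan(653.4,200.7,187,-36.3)
```

```text
clk 10.3 pos [651.1 198.3 189.1] psi -35.96 F [ 0.2 -0.3 -0.5] w 23.3 q6 24.0
shift cm [ 0.04 -0.33  0.2 ] then turn deg [0.21 0.07 0.34] | if turned first, shift [ 0.04 -0.33  0.21] rows 1.0 1.0
```

Emit:
{"method": "servo_tool", "body": {"rows": [[0,0.04,-0.25,1.5,0,0,0.3],[0,0,0,0,0,0,0],[0,0,0,0,0,0,0],[0,0,0,0,0,0,0]]}}

```text
clock: 10.7
position: [653.0, 199.2, 177.9]
ee_rot: [0.95, -0.312, 0.001, -0.001]
contact_force: [0.7, 0.1, -1.9]
gripper_width: 23.6
```

Run:
```python
from h import *
plan(653.4,200.7,142,-36.3)
```

```text
clk 10.7 pos [653.  199.2 177.9] psi -36.34 F [ 0.7  0.1 -1.9] w 23.6 q6 23.0
shift cm [-0.06 -0.14  3.59] then turn deg [-0.1  -0.06 -0.04] | if turned first, shift [-0.05 -0.15  3.59] rows 1.0 1.0
```

Emit:
{"method": "servo_tool", "body": {"rows": [[0,0,-0.1,1.5,0,0,0],[0,0,0,1.0,0,0,0],[0,0,0,0.3,0,0,0],[0,0,0,0.3,0,0,0],[0,0,0,0.3,0,0,0],[0,0,0,0.3,0,0,0],[0,0,0,0,0,0,0],[0,0,0,0,0,0,0]]}}

```text
clock: 11.5
position: [654.1, 200.9, 142.3]
ee_rot: [0.95, -0.311, 0.002, -0.001]
contact_force: [-3.0, -0.1, 9.6]
gripper_width: 23.4
```

Run:
```python
from h import *
plan(653.4,200.7,142,-36.3)
```

```text
clk 11.5 pos [654.1 200.9 142.3] psi -36.25 F [-3.  -0.1  9.6] w 23.4 q6 23.0
shift cm [-0.05  0.06  0.03] then turn deg [-0.14 -0.14  0.05] | if turned first, shift [-0.05  0.06  0.03] rows 1.0 1.0
```

Seated at the same depth. I turn by about 88°.

Emit:
{"method": "servo_tool", "body": {"rows": [[0,0,0,0,0,0,-5],[0,0,0,0,0,0,-7.5],[0,0,0,0,0,0,-7.5],[0,0,0,0,0,0,-7.5],[0,0,0,0,0,0,-7.5],[0,0,0,0,0,0,-7.5],[0,0,0,0,0,0,-7.5],[0,0,0,0,0,0,-7.5],[0,0,0,0,0,0,-7.5],[0,0,0,0,0,0,-7.5],[0,0,0,0,0,0,-7.5],[0,0,0,0,0,0,-6]]}}

```text
clock: 12.7
position: [654.3, 204.2, 142.3]
ee_rot: [0.906, 0.423, 0.004, -0.002]
contact_force: [-4.5, 8.0, 8.9]
gripper_width: 23.0
```

Emit:
{"method": "servo_tool", "body": {"rows": [[0,0,0,0,0,0,-2],[0,0,0,0,0,0,0],[0,0,0,-1.5,0,0,0],[0,0,0,-4,0,0,0],[0,0,0,-4,0,0,8.5],[0,0,0,0,0,0,8.5],[0,0,0,0,0,0,8.5],[0,0,0,0,0,0,8.5],[0,0,0,0,0,0,8.5],[0,0,0,0,0,0,8.5],[0,0,0,0,0,0,0]]}}

```text
clock: 13.8
position: [653.1, 200.4, 233.5]
ee_rot: [1.0, 0.006, -0.001, 0.0]
contact_force: [0.3, -0.2, -1.5]
gripper_width: 23.5
```

Run:
```python
from h import *
plan(646.1,-62.1,187,-38)
```

```text
clk 13.8 pos [653.1 200.4 233.5] psi 0.7 F [ 0.3 -0.2 -1.5] w 23.5 q6 60.0
shift cm [-1.01 26.24  4.67] then turn deg [ 0.05  0.06 38.7 ] | if turned first, shift [15.61 21.12  4.65] rows 6.0 5.0
```

Emit:
{"method": "servo_tool", "body": {"rows": [[0,-0.17,4.37,0,0,0,0],[0,-0.17,4.37,0,0,0,0],[0,-0.17,4.37,0,0,0,0],[0,-0.17,4.37,0,0,0,0],[0,-0.17,4.37,0,0,0,0],[0,-0.16,4.37,0,0,0,0],[0,0,0,0,0,0,7.7],[0,0,0,0,0,0,7.7],[0,0,0,0,0,0,7.7],[0,0,0,1.5,0,0,7.7],[0,0,0,4,0,0,7.9],[0,0,0,0,0,0,0]]}}

```text
clock: 15.0
position: [642.4, -61.8, 173.3]
ee_rot: [0.946, -0.325, -0.006, 0.002]
contact_force: [-1.1, 0.1, -3.2]
gripper_width: 23.8
```

Emit:
{"method": "servo_tool", "body": {"rows": [[0,0,0,0,0,0,0],[0,0,0,0,0,0,0]]}}

```text
clock: 15.2
position: [647.6, -61.9, 181.5]
ee_rot: [0.946, -0.324, 0.002, -0.0]
contact_force: [-0.2, 0.2, -1.2]
gripper_width: 23.1
```

Run:
```python
from h import *
plan(646.3,-62.0,142,-38.2)
```

```text
clk 15.2 pos [647.6 -61.9 181.5] psi -37.81 F [-0.2  0.2 -1.2] w 23.1 q6 43.0
shift cm [-0.11  0.09  3.95] then turn deg [-0.09 -0.17  0.39] | if turned first, shift [-0.1   0.08  3.95] rows 1.0 1.0
```

Emit:
{"method": "servo_tool", "body": {"rows": [[0,-0.08,0.06,1.8,0,0,0.4],[0,0,0,1.0,0,0,0],[0,0,0,0.3,0,0,0],[0,0,0,0.3,0,0,0],[0,0,0,0.3,0,0,0],[0,0,0,0.3,0,0,0],[0,0,0,0.1,0,0,0],[0,0,0,0,0,0,0]]}}

```text
clock: 16.0
position: [646.1, -61.9, 142.2]
ee_rot: [0.945, -0.328, 0.002, -0.0]
contact_force: [-4.0, 1.6, 9.2]
gripper_width: 23.1
```

Run:
```python
from h import *
plan(646.3,-62.0,142,-38.2)
```

```text
clk 16.0 pos [646.1 -61.9 142.2] psi -38.33 F [-4.   1.6  9.2] w 23.1 q6 43.0
shift cm [ 0.02 -0.01  0.02] then turn deg [-0.06 -0.17 -0.13] | if turned first, shift [ 0.02 -0.01  0.02] rows 1.0 1.0
```

Emit:
{"method": "servo_tool", "body": {"rows": [[0,0,0,0,0,0,-5],[0,0,0,0,0,0,-7.5],[0,0,0,0,0,0,-7.5],[0,0,0,0,0,0,-7.5],[0,0,0,0,0,0,-7.5],[0,0,0,0,0,0,-7.5],[0,0,0,0,0,0,-7.5],[0,0,0,0,0,0,-7.5],[0,0,0,0,0,0,-7.5],[0,0,0,0,0,0,-7.5],[0,0,0,0,0,0,-7.5],[0,0,0,0,0,0,-7.5]]}}

```text
clock: 17.2
position: [646.6, -60.3, 142.2]
ee_rot: [0.908, 0.418, 0.002, 0.0]
contact_force: [-2.9, 5.9, 10.1]
gripper_width: 23.2
```

Emit:
{"method": "servo_tool", "body": {"rows": [[0,0,0,0,0,0,-2],[0,0,0,0,0,0,0],[0,0,0,-1.5,0,0,0],[0,0,0,-4,0,0,0],[0,0,0,-4,0,0,8.5],[0,0,0,0,0,0,8.5],[0,0,0,0,0,0,8.5],[0,0,0,0,0,0,8.5],[0,0,0,0,0,0,8.5],[0,0,0,0,0,0,8.5],[0,0,0,0,0,0,0]]}}

```text
clock: 18.3
position: [645.4, -61.8, 233.9]
ee_rot: [1.0, 0.001, 0.0, -0.0]
contact_force: [-0.8, -0.8, -1.4]
gripper_width: 23.3
```

Run:
```python
from h import *
plan(567,72,233,0)
```

```text
clk 18.3 pos [645.4 -61.8 233.9] psi 0.12 F [-0.8 -0.8 -1.4] w 23.3 q6 81.0
shift cm [ -7.81 -13.4    0.08] then turn deg [-0.   -0.03  0.12] | if turned first, shift [ -7.84 -13.38   0.09] rows 3.0 1.0
```

Emit:
{"method": "servo_tool", "body": {"rows": [[0,-1.95,-3.35,0,0,0,0],[0,-1.95,-3.35,0,0,0,0],[0,-1.95,-3.35,0,0,0,0],[0,-1.95,-3.35,0,0,0,0],[0,0,0,0,0,0,0],[0,0,0,0,0,0,0]]}}

```text
clock: 18.9
position: [567.0, 72.9, 234.2]
ee_rot: [1.0, 0.003, 0.001, -0.0]
contact_force: [0.0, -0.3, -1.6]
gripper_width: 23.5
```

```bash
python3 f.py
python3 - <<'E'
from h import *
plan(409,286.5,230,9.2)
d=grab('wrist'); im=d['image'];h=cv2.cvtColor(im,cv2.COLOR_RGB2HSV)
# cover handle
m=cv2.inRange(h,(0,0,0),(180,255,50))[60:140,200:420]
c=max(cv2.findContours(m,0,1)[0],key=cv2.contourArea).astype(np.float32)+np.float32([200,60])
r=cv2.minAreaRect(c);print('handle',r,ray(d,*r[0],108),ray(d,*r[0],100))
# bottles
E
python3 m.py
```

```text
[17 87 73] [130   4 205]
left [647.9 205.3] [np.float64(11.3), np.float64(27.9)] 42.8
left [658.1 194.3] [np.float64(11.4), np.float64(27.9)] 41.6
left 2 [653.  199.8] 42.2
right [641.6 -55.8] [np.float64(11.6), np.float64(28.5)] 43.3
right [651.7 -67.1] [np.float64(11.5), np.float64(27.7)] 43.7
right 2 [646.6 -61.4] 43.5
near [582.   76.7] [np.float64(10.1), np.float64(26.1)] 42.1
near [592.3  65.3] [np.float64(10.0), np.float64(26.7)] 40.4
near 2 [587.2  71. ] 41.2
L-R 261.2929838383823 yaw -1.398495685433925 mid [649.82720948  69.17871166]
[[708.3, 227.1], [700.7, -91.7], [551.7, -88.6], [558.8, 230.7]]
clk 18.9 pos [567.4  72.2 234. ] psi 0.24 F [ 0.8 -0.8 -0.8] w 23.4 q6 67.0
shift cm [-15.75 -21.5    0.38] then turn deg [-0.   -0.05 -8.96] | if turned first, shift [-12.21 -23.69   0.4 ] rows 5.0 2.0
handle ((315.34222412109375, 101.78633880615234), (115.27700805664062, 23.69093894958496), 1.7098139524459839) [649.44412786  69.86647927 108.        ] [649.56613186  69.81217858 100.        ]
stand (222, 242) [402.4 300.5] sz [27.6 63.4] longang -179.4
bay (310, 162) [623.7  58. ] sz [293.3 145.1] longang -90.2
mat (444, 176) [ 592.7 -321.1] sz [207.9 123.7] longang -90.2
redcap (318, 220) [461.7  37.6] sz [29.9 32.8] longang 179.8
redbody (318, 220) [462.2  36.6] sz [45.4 45.6] longang -153.7
yelcap (420, 243) [ 398.4 -240.9] sz [35.1 32.5] longang -90.1
tabs (295, 176) [582.9  98.6] sz [10.9  8.3] longang -90.2
tabs (355, 158) [631.5 -64.4] sz [27.2 48.9] longang -166.6
handle (308, 164) [608.   62.6] sz [101.6  27. ] longang -90.2
```

All three fasteners read about 43° in the world frame (about 1.53 rad). I take the driver back to its stand.

Emit:
{"method": "servo_tool", "body": {"rows": [[0,-2.62,-3.58,0,0,0,0],[0,-2.62,-3.58,0,0,0,0],[0,-2.62,-3.58,0,0,0,0],[0,-2.62,-3.58,0,0,0,0],[0,-2.62,-3.58,0,0,0,0],[0,-2.62,-3.58,0,0,0,0],[0,0,0,0,0,0,-4.5],[0,0,0,4,0,0,-4.5],[0,0,0,3,0,0,0],[0,0,0,0,0,0,0],[0,0,0,0,0,0,0]]}}

```text
clock: 20.15
position: [410.7, 286.4, 164.0]
ee_rot: [0.997, 0.079, 0.0, 0.0]
contact_force: [0.3, 0.2, -0.9]
gripper_width: 23.2
```

Run:
```python
from h import *
plan(409,286.3,80,9.2)
```

```text
clk 20.1 pos [410.7 286.4 164. ] psi 9.07 F [ 0.3  0.2 -0.9] w 23.2 q6 45.0
shift cm [-0.17 -0.02  8.4 ] then turn deg [ 0.05 -0.03 -0.13] | if turned first, shift [-0.17 -0.01  8.4 ] rows 2.0 1.0
```

Emit:
{"method": "servo_tool", "body": {"rows": [[0,-0.15,0,2.5,0,0,0],[0,0,0,2.5,0,0,0],[0,0,0,1.5,0,0,0],[0,0,0,1.0,0,0,0],[0,0,0,0.6,0,0,0],[0,0,0,0.3,0,0,0],[0,0,0,0,0,0,0],[0,0,0,0,0,0,0]]}}

```text
clock: 20.95
position: [408.6, 286.9, 80.3]
ee_rot: [0.997, 0.079, 0.001, -0.001]
contact_force: [0.7, -0.5, -1.1]
gripper_width: 23.6
```

Emit:
{"method": "servo_tool", "body": {"rows": [[0.7,0,0,0,0,0,0],[0.7,0,0,0,0,0,0],[0.7,0,0,0,0,0,0],[0.7,0,0,0,0,0,0],[0.7,0,0,-4,0,0,0],[0.7,0,0,-5,0,0,0],[0.7,0,0,-5,0,0,0],[0.7,0,0,0,0,0,0],[0.7,0,0,0,0,0,0]]}}

```text
clock: 21.85
position: [408.3, 286.8, 220.9]
ee_rot: [0.997, 0.079, 0.001, -0.002]
contact_force: [-0.1, -0.5, -1.2]
gripper_width: 59.9
```

Run:
```python
from h import *
plan(649.5,69.8,190,-91.4)
d=grab('wrist');im=d['image']
u,v=proj(d,[409,285,80]).astype(int);print(u,v)
a=cv2.resize(im[v-70:v+70,u-80:u+80],(480,420))
t=grab('top');ti=t['image'];h=cv2.cvtColor(ti,cv2.COLOR_RGB2HSV)
m=cv2.inRange(h,(0,0,0),(180,255,60))[140:215,375:500]
c=max(cv2.findContours(m,0,1)[0],key=cv2.contourArea).astype(np.float32)+np.float32([375,140])
r=cv2.minAreaRect(c);print(r,ray(t,*r[0],3),[ray(t,*q,3)[:2].round(0).tolist() for q in cv2.boxPoints(r)])
cv2.imwrite('pics/w5.png',a[:,:,::-1])
```

```text
clk 21.9 pos [408.3 286.8 220.9] psi 9.07 F [-0.1 -0.5 -1.2] w 59.9 q6 45.0
shift cm [20.39 25.24  3.07] then turn deg [-2.4000e-01  5.0000e-02  1.0047e+02] | if turned first, shift [ 21.1  -24.65   3.09] rows 6.0 12.0
314 226
((435.11993408203125, 176.30142211914062), (90.28787994384766, 44.43222427368164), 0.6740368604660034) [ 593.33777177 -297.2979157     3.        ] [[531.0, -167.0], [660.0, -170.0], [655.0, -428.0], [528.0, -423.0]]
```

View pics/w5.png

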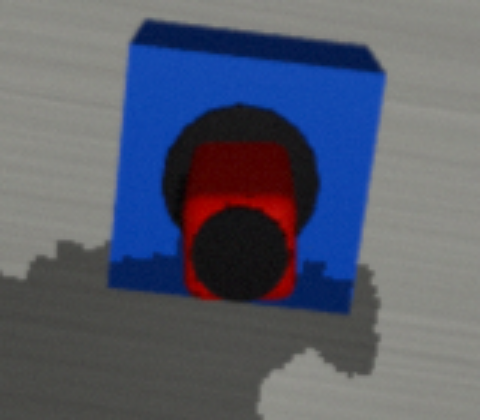

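The driver stands upright in its stand. The mat centre is about (593,-297). Next is the cover handle.

Emit:
{"method": "servo_tool", "body": {"rows": [[0.4,2.55,3.15,0,0,0,0],[0.4,2.55,3.15,0,0,0,0],[0.4,2.55,3.15,0,0,0,0],[0.4,2.55,3.15,0,0,0,0],[0.4,2.55,3.15,0,0,0,0],[0.4,2.55,3.15,0,0,0,0],[0.4,2.55,3.15,0,0,0,0],[0.4,2.55,3.15,0,0,0,0]]}}

```text
clock: 22.75
position: [649.7, 68.3, 216.9]
ee_rot: [0.997, 0.079, -0.002, 0.0]
contact_force: [-0.2, 0.4, 0.6]
gripper_width: 34.2
```

Emit:
{"method": "servo_tool", "body": {"rows": [[0.4,0,0,0,0,0,8.4],[0.4,0,0,0,0,0,8.4],[0.4,0,0,0,0,0,8.4],[0.4,0,0,0,0,0,8.4],[0.4,0,0,0,0,0,8.4],[0.4,0,0,0,0,0,8.4],[0.4,0,0,0,0,0,8.4],[0.4,0,0,0,0,0,8.4],[0.4,0,0,0,0,0,8.4],[0.4,0,0,0,0,0,8.4],[0.4,0,0,0,0,0,8.4],[0.4,0,0,0,0,0,8.1]]}}

```text
clock: 23.95
position: [648.5, 69.6, 216.9]
ee_rot: [-0.696, 0.718, 0.001, -0.002]
contact_force: [0.1, -0.3, 0.5]
gripper_width: 34.4
```

Emit:
{"method": "servo_tool", "body": {"rows": [[0.4,0,0,3,0,0,0],[0.4,0,0,0,0,0,0],[0.4,0,0,0,0,0,0]]}}

```text
clock: 24.25
position: [648.7, 69.4, 187.6]
ee_rot: [-0.698, 0.716, 0.001, -0.002]
contact_force: [-0.3, -1.1, 0.1]
gripper_width: 34.2
```

Run:
```python
from h import *
plan(649.5,69.8,83,-91.4)
```

```text
clk 24.2 pos [648.7  69.4 187.6] psi -91.39 F [-0.3 -1.1  0.1] w 34.2 q6 -22.0
shift cm [-0.06 -0.12 10.46] then turn deg [ 0.23 -0.12  0.01] | if turned first, shift [-0.04 -0.08 10.46] rows 3.0 1.0
```

Emit:
{"method": "servo_tool", "body": {"rows": [[0.4,0,-0.08,4,0,0,0],[0.4,0,0,4,0,0,0],[0.4,0,0,2.2,0,0,0],[0.4,0,0,0,0,0,0],[0,0,0,0,0,0,0],[0,0,0,0,0,0,0],[0,0,0,0,0,0,0],[0,0,0,0,0,0,0],[0,0,0,0,0,0,0]]}}

```text
clock: 25.15
position: [650.3, 70.1, 89.4]
ee_rot: [-0.698, 0.716, -0.0, 0.001]
contact_force: [-6.2, 1.9, 5.5]
gripper_width: 13.1
```

Emit:
{"method": "servo_tool", "body": {"rows": [[0,0,0,-1,0,0,0],[0,0,0,-2,0,0,0],[0,0,0,-3,0,0,0],[0,0,0,-4,0,0,0],[0,0,0,0,0,0,0],[0,0,0,0,0,0,0]]}}

```text
clock: 25.75
position: [651.0, 69.9, 189.1]
ee_rot: [-0.698, 0.716, -0.001, 0.002]
contact_force: [0.3, 0.1, -2.9]
gripper_width: 12.9
```

Run:
```python
from h import *
plan(593,-297,185,-90)
d=grab('wrist','w6.png')
```

```text
clk 25.8 pos [651.   69.9 189.1] psi -91.43 F [ 0.3  0.1 -2.9] w 12.9 q6 -22.0
shift cm [36.83  4.88  0.33] then turn deg [-0.22  0.09 -1.43] | if turned first, shift [36.69  5.8   0.41] rows 8.0 1.0
```

View pics/w6.png

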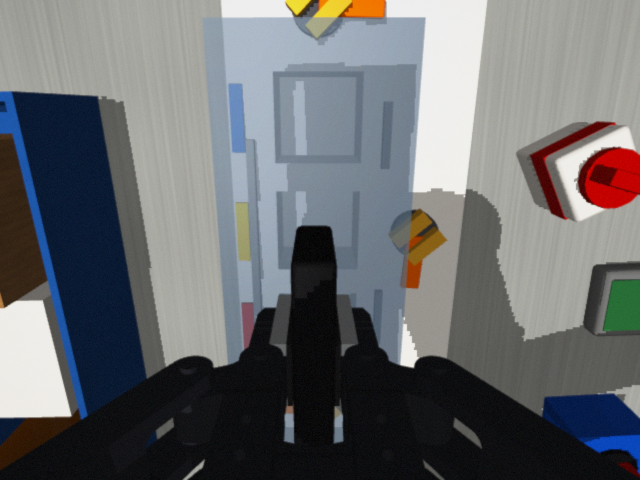

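The cover is lifted, level and clear. I carry it to the mat.

Emit:
{"method": "servo_tool", "body": {"rows": [[0,2.5,0.3,0,0,0,0],[0,4,0.55,0,0,0,0],[0,4.2,0.55,0,0,0,0],[0,4.2,0.55,0,0,0,0],[0,4.2,0.55,0,0,0,0],[0,4.2,0.55,0,0,0,0],[0,4.2,0.55,0,0,0,0],[0,4.2,0.55,0,0,0,0],[0,3.2,0.5,0,0,0,-1.4],[0,2,0.2,0,0,0,0],[0,0,0,0,0,0,0],[0,0,0,0,0,0,0]]}}

```text
clock: 27.0
position: [592.2, -298.1, 185.6]
ee_rot: [-0.707, 0.708, 0.001, -0.001]
contact_force: [-0.4, 0.1, -3.6]
gripper_width: 13.2
```

Run:
```python
from h import *
plan(593,-297,34,-90)
```

```text
clk 27.0 pos [ 592.2 -298.1  185.6] psi -90.08 F [-0.4  0.1 -3.6] w 13.2 q6 13.0
shift cm [-0.09 -0.12 15.16] then turn deg [ 0.17  0.07 -0.08] | if turned first, shift [-0.11 -0.08 15.16] rows 4.0 1.0
```

Emit:
{"method": "servo_tool", "body": {"rows": [[0,0,0,4,0,0,0],[0,0,0,4,0,0,0],[0,0,0,4,0,0,0],[0,0,0,1.7,0,0,0],[0,0,0,0.8,0,0,0],[0,0,0,0.4,0,0,0],[0,0,0,0.3,0,0,0],[0,0,0,0,0,0,0],[0,0,0,0,0,0,0]]}}

```text
clock: 27.9
position: [593.8, -298.1, 36.8]
ee_rot: [0.707, -0.707, 0.001, -0.001]
contact_force: [0.1, -0.5, -2.9]
gripper_width: 12.8
```

Emit:
{"method": "servo_tool", "body": {"rows": [[0,0,0,0.2,0,0,0],[0,0,0,0.2,0,0,0],[0,0,0,0,0,0,0],[0,0,0,0,0,0,0]]}}

```text
clock: 28.3
position: [593.5, -298.2, 32.4]
ee_rot: [-0.707, 0.707, -0.001, 0.0]
contact_force: [-1.2, 1.0, 2.9]
gripper_width: 13.2
```

Emit:
{"method": "servo_tool", "body": {"rows": [[0.4,0,0,0,0,0,0],[0.4,0,0,0,0,0,0],[0.4,0,0,0,0,0,0],[0.4,0,0,0,0,0,0],[0.4,0,0,-2,0,0,0],[0.4,0,0,-4,0,0,0],[0.4,0,0,-5,0,0,0],[0.4,0,0,-5,0,0,0],[0.4,0,0,0,0,0,0]]}}

```text
clock: 29.2
position: [597.1, -299.8, 201.2]
ee_rot: [0.708, -0.707, 0.008, -0.003]
contact_force: [0.5, -0.8, -0.2]
gripper_width: 34.0
```

```bash
python3 m.py
python3 - <<'E'
from h import *
plan(399,-240,195,0)
grab('top','top2.png')
E
```

```text
stand (228, 242) [403.7 282.6] sz [63.5 66.2] longang -179.5
bay (306, 161) [625.7  70.1] sz [148.3 319.1] longang -91.4
mat (449, 172) [ 604.1 -336.9] sz [176.8 146.9] longang -90.2
redcap (318, 220) [461.7  37.6] sz [29.9 32.8] longang 179.8
redbody (318, 220) [462.8  36.9] sz [45.4 44.3] longang -63.4
yelcap (420, 243) [ 399.4 -239.8] sz [35.  35.3] longang -104.3
tabs (302, 177) [578.8  80.6] sz [45.6 27.4] longang -76.0
tabs (355, 158) [631.2 -64.5] sz [27.2 48.2] longang -166.6
tabs (257, 149) [657.3 202.6] sz [26.7 47.3] longang -166.9
tabs (306, 136) [690.7  68.6] sz [32.8  2.8] longang -90.2
clk 29.2 pos [ 595.2 -298.7  196.7] psi -89.99 F [-0.3  0.6 -1.6] w 34.4 q6 13.0
shift cm [-5.87 19.62 -0.03] then turn deg [ -0.3   -0.57 -89.99] | if turned first, shift [-19.62  -5.87   0.17] rows 4.0 11.0
```

View pics/top2.png

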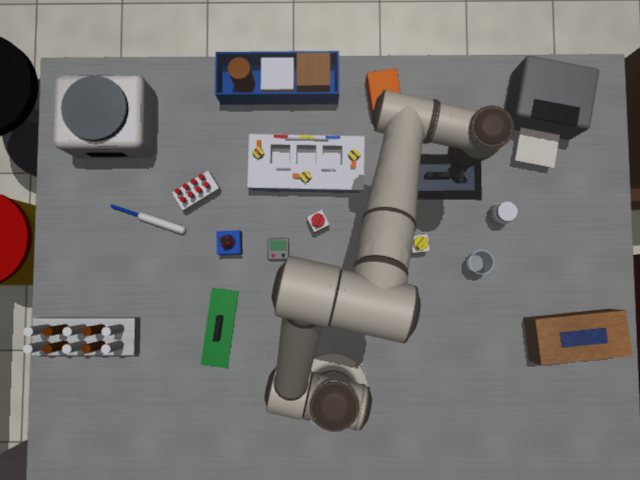

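The cover lies on the mat, the wells are open and nothing else has moved. Next is the yellow bottle, at (420,243).

Emit:
{"method": "servo_tool", "body": {"rows": [[0.5,-1.17,3.92,0,0,0,0],[0.5,-1.17,3.92,0,0,0,0],[0.5,-1.17,3.92,0,0,0,0],[0.5,-1.17,3.92,0,0,0,0],[0.5,-1.17,3.92,0,0,0,0],[0.5,0,0,-1,0,0,-8],[0.5,0,0,-1,0,0,-8],[0.5,0,0,0,0,0,-8],[0.5,0,0,0,0,0,-8],[0.5,0,0,0,0,0,-8],[0.5,0,0,0,0,0,0],[0.5,0,0,0,0,0,0]]}}

```text
clock: 30.5
position: [396.4, -239.3, 210.4]
ee_rot: [0.906, -0.424, -0.001, 0.0]
contact_force: [-0.4, 0.9, -0.6]
gripper_width: 42.8
```

```bash
cat > b.py <<'E'
from h import *
import sys
f,x,y=sys.argv[1],float(sys.argv[2]),float(sys.argv[3])
plan(x,y,215,-50)
d=grab('wrist');im=d['image'];u,v=proj(d,[x,y,70]).astype(int)
x0,y0=max(0,u-75),max(0,v-75);a=im[y0:y0+150,x0:x0+150];print('crop origin',x0,y0,'x4')
cv2.imwrite('pics/'+f,cv2.resize(a,None,fx=4,fy=4,interpolation=cv2.INTER_CUBIC)[:,:,::-1])
np.savez('/tmp/w.npz',image=im,mtx=d['mtx'],extrinsics=d['extrinsics'])
E
python3 b.py y1.png 399 -240
```

```text
clk 30.5 pos [ 396.4 -239.3  210.4] psi -50.19 F [-0.4  0.9 -0.6] w 42.8 q6 51.0
shift cm [ 0.22 -0.15 -0.46] then turn deg [ 0.09  0.13 -0.19] | if turned first, shift [ 0.22 -0.15 -0.46] rows 1.0 1.0
crop origin 235 149 x4
```

View pics/y1.png

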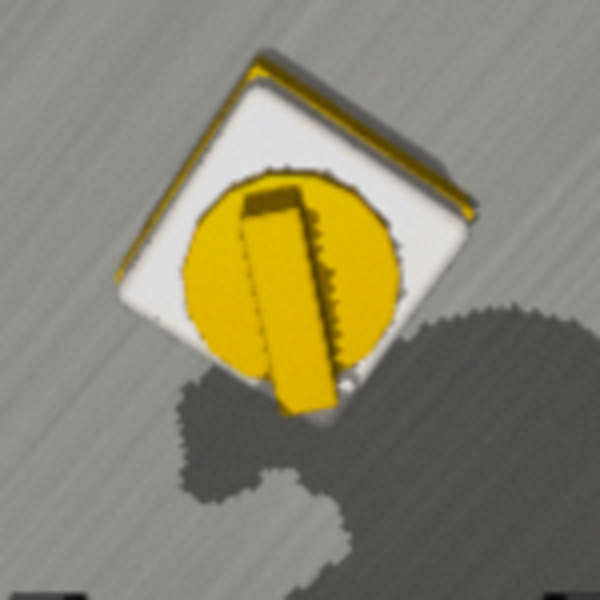

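The crop shows the bar's top face with corners (243,215), (302,207), (337,405) and (285,414). Three body corners at z=58 are (120,292), (258,82) and (468,232).

Run:
```python
from h import *
d=dict(np.load('/tmp/w.npz'))
g=lambda pts,z:np.array([ray(d,235+x/4,149+y/4,z)[:2] for x,y in pts])
b=g([(243,215),(302,207),(337,405),(285,414)],90);l=(b[0]+b[1])/2-(b[2]+b[3])/2
print('bar',b.mean(0),np.linalg.norm(l),np.linalg.norm(b[0]-b[1]),np.degrees(np.arctan2(l[1],l[0])))
c=g([(120,292),(258,82),(468,232)],58);print('body',(c[0]+c[2])/2)
for e in (c[1]-c[0],c[2]-c[1]):print(np.linalg.norm(e),np.degrees(np.arctan2(e[1],e[0])))
e=g([(290,272)],70);print('disc',e)
```

```text
bar [ 402.66218686 -241.93143497] 33.676305344178665 9.381647251433565 -39.83989734693082
body [ 402.79949727 -241.92574659]
45.32525108895574 -83.99959808590799
45.69787374671085 -175.83945076642692
disc [[ 403.97355155 -242.67343831]]
```

Emit:
{"method": "servo_tool", "body": {"rows": [[0.4,0,0,0,0,0,-5.2],[0.4,0,0,0,0,0,-5.2],[0.4,0,0,3,0,0,0],[0.4,0,0,3,0,0,0],[0.4,0,0,0,0,0,0],[0.4,0,0,0,0,0,0]]}}

```text
clock: 31.15
position: [397.2, -239.7, 151.7]
ee_rot: [0.941, -0.339, -0.0, 0.0]
contact_force: [0.3, -1.0, 1.1]
gripper_width: 34.0
```

Run:
```python
from h import *
plan(402.8,-242,83.5,-39.8)
```

```text
clk 31.1 pos [ 397.2 -239.7  151.7] psi -39.64 F [ 0.3 -1.   1.1] w 34.0 q6 61.0
shift cm [ 0.59 -0.19  6.82] then turn deg [0.06 0.04 0.16] | if turned first, shift [ 0.58 -0.18  6.82] rows 2.0 1.0
```

Emit:
{"method": "servo_tool", "body": {"rows": [[0.4,0.58,-0.18,2,0,0,0],[0.4,0,0,2.5,0,0,0],[0.4,0,0,1.5,0,0,0],[0.4,0,0,0.8,0,0,0],[0.4,0,0,0,0,0,0],[0.4,0,0,0,0,0,0]]}}

```text
clock: 31.75
position: [403.8, -242.1, 84.7]
ee_rot: [0.941, -0.339, 0.001, 0.0]
contact_force: [-0.2, 0.6, 0.1]
gripper_width: 34.3
```

Emit:
{"method": "servo_tool", "body": {"rows": [[0,0,0,0,0,0,0],[0,0,0,0,0,0,0],[0,0,0,0,0,0,0],[0,0,0,0,0,0,0],[0,0,0,0,0,0,0]]}}

```text
clock: 32.25
position: [403.7, -241.9, 84.5]
ee_rot: [0.941, -0.339, 0.001, -0.0]
contact_force: [0.7, 2.4, 6.1]
gripper_width: 8.5
```

Run:
```python
from h import *
plan(402.8,-242,83.5,-39.8)
```

```text
clk 32.2 pos [ 403.7 -241.9   84.5] psi -39.59 F [0.7 2.4 6.1] w 8.5 q6 61.0
shift cm [-0.06  0.07  0.1 ] then turn deg [-0.06 -0.13  0.21] | if turned first, shift [-0.06  0.07  0.1 ] rows 1.0 1.0
```

Emit:
{"method": "servo_tool", "body": {"rows": [[0,0,0,-2,0,0,0],[0,0,0,-4,0,0,0],[0,0,0,-4,0,0,0],[0,0,0,-3,0,0,6.6],[0,-1.34,-4.24,0,0,0,0],[0,-1.34,-4.24,0,0,0,0],[0,-1.34,-4.24,0,0,0,0],[0,-1.34,-4.24,0,0,0,0],[0,-1.34,-4.24,0,0,0,0],[0,-1.34,-4.24,0,0,0,0],[0,-1.34,-4.24,0,0,0,0],[0,-1.34,-4.24,0,0,0,0]]}}

```text
clock: 33.45
position: [573.1, 71.8, 212.5]
ee_rot: [0.92, -0.392, -0.001, 0.001]
contact_force: [0.9, -0.6, -2.3]
gripper_width: 8.6
```

Emit:
{"method": "servo_tool", "body": {"rows": [[0,0,0,0,0,0,0],[0,0,0,0,0,0,0]]}}

```text
clock: 33.65
position: [572.6, 71.1, 211.9]
ee_rot: [0.92, -0.392, -0.001, 0.001]
contact_force: [0.5, -1.2, -2.3]
gripper_width: 8.5
```

Run:
```python
from h import *
plan(650,69.6,215,-46.4)
d=grab('wrist','w7.png')
for P in ([650,69.6,60],[651.8,141.6,60]): print(proj(d,P).round())
np.savez('/tmp/w.npz',image=d['image'],mtx=d['mtx'],extrinsics=d['extrinsics'])
```

```text
clk 33.6 pos [572.6  71.1 211.9] psi -46.14 F [ 0.5 -1.2 -2.3] w 8.5 q6 21.0
shift cm [ 5.47 -5.48 -0.34] then turn deg [0.18 0.1  0.26] | if turned first, shift [ 5.44 -5.5  -0.31] rows 2.0 1.0
[231. 145.]
[164. 218.]
```

View pics/w7.png

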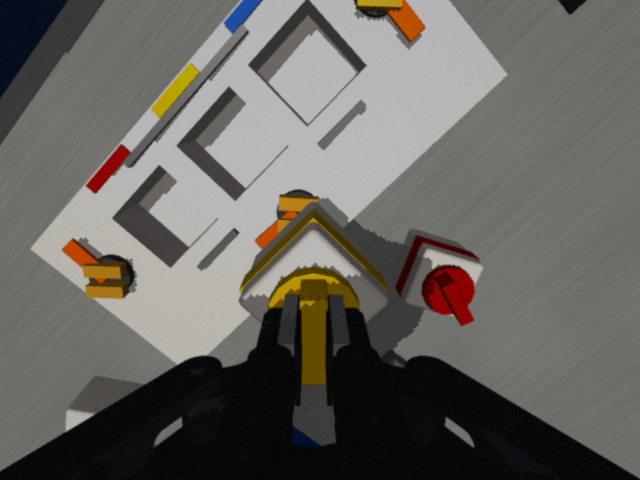

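The picture shows the yellow well's deck corners at (232,88), (178,146), (236,199) and (288,147). The red well's are at (162,166), (113,217), (171,266) and (217,219).

Run:
```python
from h import *
d=dict(np.load('/tmp/w.npz'))
for n,P in dict(y=[(232,88),(178,146),(236,199),(288,147)],r=[(162,166),(113,217),(171,266),(217,219)]).items():
    q=np.array([ray(d,*p,60)[:2] for p in P]);e=q[1]-q[0];print(n,q.mean(0).round(1),np.linalg.norm(q[1]-q[0]).round(1),np.linalg.norm(q[2]-q[1]).round(1),np.degrees(np.arctan2(e[1],e[0])).round(1))
q=np.array([ray(d,*p,58+127)[:2] for p in [(247,297),(313,222),(383,290)]]);print('held body',((q[0]+q[2])/2).round(1),[np.degrees(np.arctan2(*(b-a)[::-1])).round(1) for a,b in zip(q,q[1:])])
plan(650.7,68.8,215,-46.4)
```

```text
y [648.7  68.9] 53.6 52.3 87.5
r [650.8 140.8] 53.2 53.1 86.7
held body [574.5  67.9] [np.float64(-86.5), np.float64(178.6)]
clk 33.7 pos [572.4  70.1 212.3] psi -46.21 F [ 0.4 -0.4 -1.8] w 8.2 q6 21.0
shift cm [ 5.52 -5.56 -0.3 ] then turn deg [0.16 0.09 0.19] | if turned first, shift [ 5.5  -5.58 -0.27] rows 2.0 1.0
```

Emit:
{"method": "servo_tool", "body": {"rows": [[0,1.8,-1.8,0,0,0,0],[0,1.8,-1.8,0,0,0,1.4],[0,1.6,-1.7,1,0,0,0],[0,0,0,2,0,0,0],[0,0,0,0,0,0,0],[0,0,0,0,0,0,0]]}}

```text
clock: 34.3
position: [646.8, 67.6, 183.3]
ee_rot: [0.915, -0.404, -0.001, 0.001]
contact_force: [-0.2, -0.5, -1.6]
gripper_width: 8.8
```

Run:
```python
from h import *
plan(648.7,69.8,150,-47.5)
```

```text
clk 34.3 pos [646.8  67.6 183.3] psi -47.68 F [-0.2 -0.5 -1.6] w 8.8 q6 22.0
shift cm [-0.03 -0.3   3.33] then turn deg [ 0.11  0.03 -0.18] | if turned first, shift [-0.03 -0.29  3.33] rows 1.0 1.0
```

Emit:
{"method": "servo_tool", "body": {"rows": [[0,0,-0.28,1.5,0,0,0],[0,0,0,1.5,0,0,0],[0,0,0,0.5,0,0,0],[0,0,0,0.5,0,0,0],[0,0,0,0.5,0,0,0],[0,0,0,0.5,0,0,0],[0,0,0,0,0,0,0]]}}

```text
clock: 35.0
position: [649.3, 70.8, 132.9]
ee_rot: [0.915, -0.404, -0.0, 0.0]
contact_force: [-0.3, 1.0, -2.1]
gripper_width: 8.6
```

Run:
```python
from h import *
plan(648.7,69.8,97,-47.5)
```

```text
clk 35.0 pos [649.3  70.8 132.9] psi -47.61 F [-0.3  1.  -2.1] w 8.6 q6 22.0
shift cm [0.03 0.11 3.59] then turn deg [ 0.06  0.03 -0.11] | if turned first, shift [0.03 0.11 3.59] rows 1.0 1.0
```

Inside the well with no contact force. I lower it to the floor.

Emit:
{"method": "servo_tool", "body": {"rows": [[0,0,0.05,1.0,0,0,0],[0,0,0,1.0,0,0,0],[0,0,0,0.7,0,0,0],[0,0,0,0.5,0,0,0],[0,0,0,0.3,0,0,0],[0,0,0,0.2,0,0,0],[0,0,0,0,0,0,0],[0,0,0,0,0,0,0]]}}

```text
clock: 35.8
position: [649.6, 70.5, 96.8]
ee_rot: [0.915, -0.404, 0.0, -0.0]
contact_force: [0.5, -0.9, -1.2]
gripper_width: 8.1
```

Emit:
{"method": "servo_tool", "body": {"rows": [[0,0,0,0.1,0,0,-5],[0,0,0,0,0,0,-7.8],[0,0,0,0,0,0,-7.8],[0,0,0,0,0,0,-7.8],[0,0,0,0,0,0,-7.8],[0,0,0,0,0,0,-7.8],[0,0,0,0,0,0,-7.8],[0,0,0,0,0,0,-7.8],[0,0,0,0,0,0,-7.8],[0,0,0,0,0,0,-7.8],[0,0,0,0,0,0,-7.8],[0,0,0,0,0,0,-5]]}}

```text
clock: 37.0
position: [650.2, 71.6, 96.8]
ee_rot: [0.938, 0.347, 0.002, -0.0]
contact_force: [-1.5, 2.9, 1.2]
gripper_width: 8.5
```

Run:
```python
from h import *
plan(648.7,69.8,97,42);print(read_state()['wrist_torque'])
```

```text
clk 37.0 pos [650.2  71.6  96.8] psi 40.65 F [-1.5  2.9  1.2] w 8.5 q6 110.0
shift cm [-0.23  0.04 -0.02] then turn deg [ 0.03 -0.2  -1.35] | if turned first, shift [-0.23  0.03 -0.02] rows 1.0 1.0
[ 0.97908958  0.3732554  -0.0977694 ]
```

Emit:
{"method": "servo_tool", "body": {"rows": [[0,0,0,0,0,0,-3],[0,0,0,0,0,0,0],[0,0,0,0,0,0,0]]}}

```text
clock: 37.3
position: [650.5, 71.9, 96.8]
ee_rot: [0.93, 0.369, 0.002, -0.0]
contact_force: [0.2, 5.1, 2.5]
gripper_width: 8.2
```

Run:
```python
from h import *
plan(648.7,69.8,97,42);print(read_state()['wrist_torque'])
```

```text
clk 37.3 pos [650.5  71.9  96.8] psi 43.27 F [0.2 5.1 2.5] w 8.2 q6 113.0
shift cm [-0.27  0.03 -0.02] then turn deg [ 0.04 -0.25  1.27] | if turned first, shift [-0.27  0.04 -0.02] rows 1.0 1.0
[ 1.72642003  0.15742025 -0.57055704]
```

Emit:
{"method": "servo_tool", "body": {"rows": [[0.4,0,0,0,0,0,1],[0.4,0,0,0,0,0,0],[0.4,0,0,0,0,0,0],[0.4,0,0,-2,0,0,0],[0.4,0,0,-4,0,0,0],[0.4,0,0,-5,0,0,0],[0.4,0,0,0,0,0,8.4],[0.4,0,0,0,0,0,8.4],[0.4,0,0,0,0,0,8.4],[0.4,0,0,0,0,0,8.4],[0.4,0,0,0,0,0,8.4],[0.4,0,0,0,0,0,0]]}}

```text
clock: 38.5
position: [649.2, 70.0, 205.4]
ee_rot: [1.0, 0.003, -0.0, 0.0]
contact_force: [-0.9, 0.3, 0.5]
gripper_width: 34.1
```

Run:
```python
from h import *
plan(455,37,211,-30)
```

```text
clk 38.5 pos [649.2  70.  205.4] psi 0.38 F [-0.9  0.3  0.5] w 34.1 q6 70.0
shift cm [-19.44   3.16  -0.55] then turn deg [4.000e-02 2.000e-02 3.038e+01] | if turned first, shift [-15.17  12.56  -0.56] rows 4.0 4.0
```

Emit:
{"method": "servo_tool", "body": {"rows": [[0.4,-3.9,0.63,-0.1,0,0,0],[0.4,-3.9,0.63,-0.1,0,0,0],[0.4,-3.9,0.63,-0.1,0,0,0],[0.4,-3.9,0.63,-0.1,0,0,0],[0.4,-3.9,0.63,-0.1,0,0,0],[0.4,0,0,0,0,0,7.5],[0.4,0,0,0,0,0,7.5],[0.4,0,0,0,0,0,7.5],[0.4,0,0,0,0,0,7.5],[0.4,0,0,0,0,0,0],[0.4,0,0,0,0,0,0]]}}

```text
clock: 39.6
position: [454.5, 37.5, 210.6]
ee_rot: [0.967, -0.253, 0.0, 0.0]
contact_force: [-0.9, -0.4, 0.5]
gripper_width: 34.1
```

```bash
python3 b.py r1.png 462 37
```

```text
clk 39.6 pos [454.5  37.5 210.6] psi -29.36 F [-0.9 -0.4  0.5] w 34.1 q6 35.0
shift cm [ 0.68 -0.33 -0.44] then turn deg [ 1.000e-02 -1.000e-02  2.064e+01] | if turned first, shift [ 0.52 -0.55 -0.44] rows 1.0 3.0
crop origin 232 143 x4
```

View pics/r1.png

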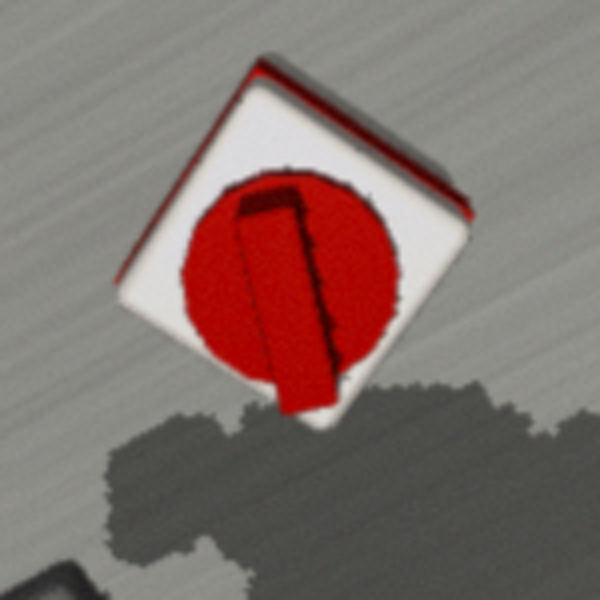

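The red bar's top face has corners (238,214), (298,206), (337,403) and (283,414). Its body corners are (120,295), (258,85) and (468,232).

Run:
```python
from h import *
d=dict(np.load('/tmp/w.npz'))
g=lambda pts,z:np.array([ray(d,232+x/4,143+y/4,z)[:2] for x,y in pts])
b=g([(238,214),(298,206),(337,403),(283,414)],90);l=(b[0]+b[1])/2-(b[2]+b[3])/2
print('bar',b.mean(0),np.linalg.norm(l),np.linalg.norm(b[0]-b[1]),np.degrees(np.arctan2(l[1],l[0])))
c=g([(120,295),(258,85),(468,232)],58);print('body',(c[0]+c[2])/2)
for e in (c[1]-c[0],c[2]-c[1]):print(np.linalg.norm(e),np.degrees(np.arctan2(e[1],e[0])))
x,y=b.mean(0);plan(x,y,84,-18)
```

```text
bar [465.86933592  36.77696831] 33.47181888823107 9.50804423245153 -18.16863094023937
body [465.94284945  36.67048788]
45.116026023645624 -63.36242180257578
45.12232664086776 -154.3872169374221
clk 39.6 pos [454.5  37.5 210.6] psi -29.41 F [ 0.1 -0.5 -0.1] w 34.0 q6 35.0
shift cm [ 1.03 -0.5  12.66] then turn deg [ 1.000e-02 -0.000e+00 -1.141e+01] | if turned first, shift [ 1.1  -0.28 12.66] rows 3.0 2.0
```

Emit:
{"method": "servo_tool", "body": {"rows": [[0.4,0,0,0,0,0,-5.6],[0.4,0,0,0,0,0,-5.6],[0.4,1.1,-0.28,4,0,0,0],[0.4,0,0,4,0,0,0],[0.4,0,0,1,0,0,0],[0.4,0,0,0,0,0,0],[0.4,0,0,0,0,0,0]]}}

```text
clock: 40.35
position: [467.0, 37.1, 121.9]
ee_rot: [0.987, -0.159, 0.001, -0.0]
contact_force: [0.5, 0.2, 0.9]
gripper_width: 34.1
```

Run:
```python
from h import *
plan(465.9,36.7,84,-18.2)
```

```text
clk 40.4 pos [467.   37.1 121.9] psi -18.32 F [0.5 0.2 0.9] w 34.1 q6 47.0
shift cm [-0.1   0.08  3.79] then turn deg [-0.06 -0.12 -0.12] | if turned first, shift [-0.09  0.08  3.79] rows 1.0 1.0
```

Emit:
{"method": "servo_tool", "body": {"rows": [[0.4,-0.08,0.05,2,0,0,0],[0.4,0,0,1.2,0,0,0],[0.4,0,0,0.5,0,0,0],[0.4,0,0,0,0,0,0],[0,0,0,0,0,0,0],[0,0,0,0,0,0,0],[0,0,0,0,0,0,0],[0,0,0,0,0,0,0],[0,0,0,0,0,0,0]]}}

```text
clock: 41.25
position: [466.1, 37.1, 84.5]
ee_rot: [0.987, -0.16, 0.001, -0.001]
contact_force: [0.5, 2.0, 6.0]
gripper_width: 8.3
```

Emit:
{"method": "servo_tool", "body": {"rows": [[0,0,0,-2,0,0,0],[0,0,0,-4,0,0,0],[0,0,0,-4,0,0,0],[0,0,0,0,0,0,7],[0,0,0,0,0,0,7],[0,0,0,0,0,0,7],[0,0,0,0,0,0,6.5],[0,0,0,0,0,0,0]]}}

```text
clock: 42.05
position: [463.8, 36.2, 182.6]
ee_rot: [0.921, -0.39, -0.001, 0.001]
contact_force: [-0.4, -0.2, -2.3]
gripper_width: 8.2
```

Run:
```python
from h import *
plan(651,141.3,184,-45.7)
```

```text
clk 42.0 pos [463.8  36.2 182.6] psi -45.94 F [-0.4 -0.2 -2.3] w 8.2 q6 20.0
shift cm [  5.47 -20.76  -0.2 ] then turn deg [ 0.14  0.09 -0.24] | if turned first, shift [  5.55 -20.73  -0.14] rows 5.0 1.0
```

Emit:
{"method": "servo_tool", "body": {"rows": [[0,0,0,-1,0,0,0],[0,1.1,-4.15,0,0,0,0],[0,1.1,-4.15,0,0,0,0],[0,1.1,-4.15,0,0,0,0],[0,1.1,-4.15,0,0,0,0],[0,1.1,-4.15,0,0,0,0],[0,0,0,0,0,0,0],[0,0,0,0,0,0,0],[0,0,0,0,0,0,0]]}}

```text
clock: 42.95
position: [651.3, 141.0, 193.5]
ee_rot: [0.921, -0.39, -0.001, 0.0]
contact_force: [0.9, -0.2, -3.3]
gripper_width: 8.5
```

Run:
```python
from h import *
plan(651,141.8,184,-45.8)
```

```text
clk 43.0 pos [651.3 141.  193.5] psi -45.88 F [ 0.9 -0.2 -3.3] w 8.5 q6 18.0
shift cm [-0.08 -0.03  0.95] then turn deg [ 0.07  0.03 -0.08] | if turned first, shift [-0.08 -0.03  0.95] rows 1.0 1.0
```

Emit:
{"method": "servo_tool", "body": {"rows": [[0,-0.06,-0.03,2,0,0,0],[0,0,0,2,0,0,0],[0,0,0,0.5,0,0,0],[0,0,0,0.5,0,0,0],[0,0,0,0.5,0,0,0],[0,0,0,0.5,0,0,0],[0,0,0,0,0,0,0]]}}

```text
clock: 43.65
position: [651.8, 142.0, 133.2]
ee_rot: [0.921, -0.39, -0.0, 0.0]
contact_force: [-0.4, -0.3, -2.5]
gripper_width: 8.2
```

Run:
```python
from h import *
plan(651,141.8,97,-45.8)
```

```text
clk 43.6 pos [651.8 142.  133.2] psi -45.92 F [-0.4 -0.3 -2.5] w 8.2 q6 18.0
shift cm [-0.04  0.07  3.62] then turn deg [ 0.04  0.02 -0.12] | if turned first, shift [-0.04  0.07  3.62] rows 1.0 1.0
```

Emit:
{"method": "servo_tool", "body": {"rows": [[0,0,0,1.0,0,0,0],[0,0,0,1.0,0,0,0],[0,0,0,0.7,0,0,0],[0,0,0,0.5,0,0,0],[0,0,0,0.3,0,0,0],[0,0,0,0.3,0,0,0],[0,0,0,0,0,0,0],[0,0,0,0,0,0,0]]}}

```text
clock: 44.45
position: [652.4, 142.3, 96.6]
ee_rot: [0.921, -0.39, 0.001, -0.0]
contact_force: [-1.5, -0.1, 1.8]
gripper_width: 8.1
```

Emit:
{"method": "servo_tool", "body": {"rows": [[0,0,0,0,0,0,-5],[0,0,0,0,0,0,-7.8],[0,0,0,0,0,0,-7.8],[0,0,0,0,0,0,-7.8],[0,0,0,0,0,0,-7.8],[0,0,0,0,0,0,-7.8],[0,0,0,0,0,0,-7.8],[0,0,0,0,0,0,-7.8],[0,0,0,0,0,0,-7.8],[0,0,0,0,0,0,-7.8],[0,0,0,0,0,0,-7.8],[0,0,0,0,0,0,-5]]}}

```text
clock: 45.65
position: [652.0, 143.1, 96.6]
ee_rot: [0.933, 0.361, 0.001, -0.001]
contact_force: [-6.0, 5.7, 5.8]
gripper_width: 8.1
```

Emit:
{"method": "servo_tool", "body": {"rows": [[0,0,0,0,0,0,-3],[0,0,0,0,0,0,0],[0,0,0,0,0,0,0]]}}

```text
clock: 45.95
position: [651.7, 143.5, 96.6]
ee_rot: [0.924, 0.382, 0.001, -0.001]
contact_force: [-4.1, 4.5, 3.5]
gripper_width: 8.4
```

Run:
```python
from h import *
plan(651,141.8,97,45);print(read_state()['wrist_torque'])
```

```text
clk 46.0 pos [651.7 143.5  96.6] psi 44.85 F [-4.1  4.5  3.5] w 8.4 q6 109.0
shift cm [-0.17  0.07 -0.04] then turn deg [-0.1  -0.14 -0.15] | if turned first, shift [-0.17  0.07 -0.04] rows 1.0 1.0
[ 1.18042519  1.27690778 -1.07240987]
```

At the stop (1.07 N m). I release, lift away and check.

Emit:
{"method": "servo_tool", "body": {"rows": [[0,0,0,0,0,0,2],[0.4,0,0,0,0,0,0],[0.4,0,0,0,0,0,0],[0.4,0,0,0,0,0,0],[0.4,0,0,-2,0,0,0],[0.4,0,0,-4,0,0,0],[0.4,0,0,-5,0,0,0],[0.4,0,0,0,0,0,8.4],[0.4,0,0,0,0,0,8.4],[0.4,0,0,0,0,0,8.4],[0.4,0,0,0,0,0,8.4],[0.4,0,0,0,0,0,8.4]]}}

```text
clock: 47.15
position: [652.2, 141.8, 205.5]
ee_rot: [1.0, 0.007, 0.0, 0.0]
contact_force: [0.5, -0.1, 0.3]
gripper_width: 34.1
```

Emit:
{"method": "servo_tool", "body": {"rows": [[0.4,-4,1,-0.5,0,0,0],[0.4,-4,1,-0.5,0,0,0],[0.4,-4,1,-0.5,0,0,0],[0.4,-4,1,-0.5,0,0,0],[0.4,0,0,0,0,0,0],[0.4,0,0,0,0,0,0]]}}

```text
clock: 47.75
position: [492.8, 98.9, 226.5]
ee_rot: [1.0, 0.01, 0.001, -0.0]
contact_force: [-0.0, 0.3, 0.2]
gripper_width: 33.8
```

```bash
python3 - <<'E'
from h import *
plan(567,72,233,0)
d=grab('wrist');s=grab('scene');t=grab('top')
w=cv2.resize(d['image'],(480,360));a=s['image'][110:350,150:470];a=cv2.resize(a,(480,360));b=cv2.resize(t['image'][110:290,160:520],(800,400))[:240]
u,v=560,240
top=np.hstack([w,a]);top=cv2.resize(top,(800,300));tt=cv2.resize(t['image'][100:300,150:530],(570,300));z=np.zeros((300,800,3),np.uint8);z[:,:570]=tt
cv2.imwrite('pics/fin.png',np.vstack([top,z])[:,:,::-1])
# bars at z=102 by colour in wrist
h=cv2.cvtColor(d['image'],cv2.COLOR_RGB2HSV)
np.savez('/tmp/w.npz',image=d['image'],mtx=d['mtx'],extrinsics=d['extrinsics'])
for P in ([649.3,69.6,102],[651.1,141.6,102]): print(proj(d,P).round())
E
python3 m.py | grep -v cap
```

```text
clk 47.8 pos [492.8  98.9 226.5] psi 1.12 F [-0.   0.3  0.2] w 33.8 q6 61.0
shift cm [ 7.37  2.83 -0.63] then turn deg [-0.05 -0.13  1.12] | if turned first, shift [ 7.42  2.69 -0.65] rows 2.0 1.0
[370. -42.]
[237. -48.]
bay (306, 161) [625.7  70. ] sz [147.2 319.3] longang -91.4
tabs (308, 175) [585.  63.] sz [ 6.1 18.5] longang -153.8
tabs (355, 158) [631.2 -64.5] sz [27.2 48.2] longang -166.6
tabs (306, 152) [646.3  68.6] sz [32.8 36. ] longang 179.9
tabs (257, 149) [657.3 202.5] sz [27.2 47.2] longang -165.9
tabs (306, 136) [692.1  67.2] sz [35.6  5.6] longang -90.2
```

View pics/fin.png

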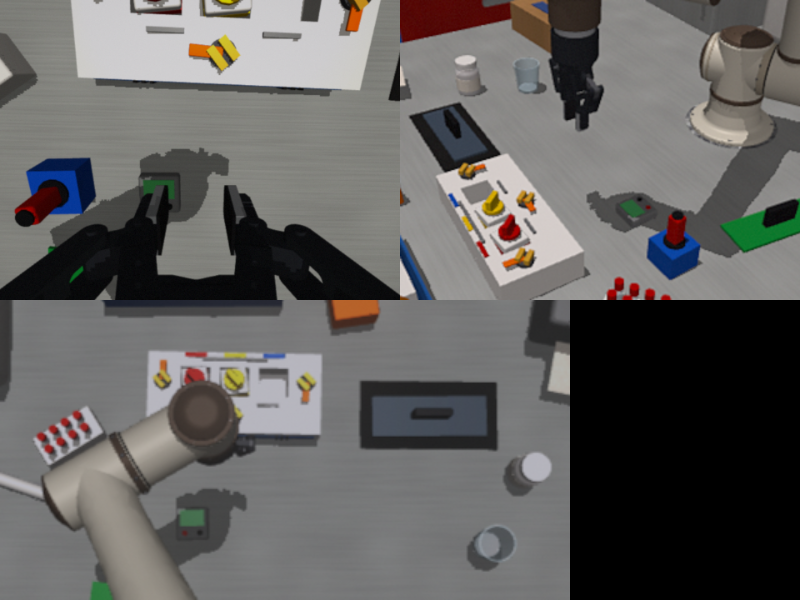

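```bash
python3 -c "
from h import *
s=read_state();print(s['clock'],s['contact_force']);print(job_done())"
```

```text
47.95 [ 0.93321749 -1.04013698  0.79685877]
the job is handed in; nothing more can be done
None
```

I finished the job and handed it in at about 48 s of the 210 s allowed; `job_done()` gives no verdict, so whether it passed is not known.

**What I did**
- **Fasteners:** I turned all three with the screwdriver. In the wrist images they all sit at about 1.5 rad, with the tabs clear of the cover.
- **Screwdriver:** It went back into its stand before I moved the cover. It stands upright in the last scene view.
- **Cover:** It lies on the mat, visibly centred in the last top view.
- **Bottles:** Only red and yellow were on the bench; I saw no blue bottle in any image. Each stands in the well of its own colour. I released them at a tool height of 96.6 to 96.8 mm, against 96.5 mm expected for a bottle on the well floor.
- **Caps:** I turned both until the torque rose at the stop, to 0.57 N m on yellow and 1.07 N m on red.

**Last checks**
- The gripper hung free at the end, with under 2 N on it. The bystanders I could see (timer, tube rack, beaker, jar) had not moved. The pipette was partly hidden in that view.
- I did not measure the cap angles or the bottle positions from an image after the final release. They rest on the torque, the release height and the last overview picture.
- The two estimates of where the wells are differed by about 1 to 2 mm. I aimed between them, and the bottles went in without forcing.

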